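# Present a gauged port block to the inspection camera

### The arm

A 6-joint arm with a two-finger parallel gripper is mounted at the origin on the work surface. World frame = base frame: x ahead of the robot, y to its left, z up, the work surface at z = 0. Lengths are in mm, angles in rad, forces in N, time in s.
With the tool pointing down it reaches from about 325 to 925 mm from the base axis. Payload 3.1 kg.
Tool frame: the origin (TCP) lies midway between the tips of the shut fingers; the grasp point (between the pads) lies env.grip_depth behind it (env.grip_depth is the distance from the TCP to the grasp point, in mm); x points along the fingers, y is the direction in which the jaws open and shut, and the axes are right-handed (so a half turn about x gives the same grasp; the last joint's range is limited). The gripper opens to 85 mm and grips with 20 to 120 N. Pads are 22 mm wide; open, the fingers measure 114 mm over their backs; the gripper's body (76 mm by 85 mm) begins 54 mm behind the grasp point. The pads swing forward as they close: fully open they stand 13 mm farther back than shut.
Start: joints at [-1.276, 0.217, 1.613, -0, 1.311, -0.112], TCP at [247.317, -573.998, 231.3] pointing down, gripper open.
Joint ranges: [-2.75, 2.75], [-0.78, 2.1], [0.31, 2.55], [-1.13, 4.27], [0.13, 2.63], [-2.58, 2.58]. Speed limits (rad/s): [2.79, 2.79, 3.14, 3.14, 3.14, 3.14].

### API

Orientations are given as a unit quaternion [w, x, y, z].
In Python, from cell import env, camera, camera_params gives the robot as it stands. The module is installed in compiled form; this text tells all that it offers.
- The arm moves only by the tool drive_tool, never from a script. Its argument "commands" is a list of rows, each an object with "dp": the shift along the tool's x, y, z in m, a list of three; "twist": the turn, a rotation vector about the tool's x, y, z in rad, a list of three; "gripper": the finger opening in m, from 0 to 0.0854. In form: [{"dp": [dx, dy, dz], "twist": [wx, wy, wz], "gripper": gripper}, ...]. A call has exactly 5 rows; each row shifts and turns the commanded pose from where the row before left it, along the tool's axes as they then stand; what a row does not reach is not made up. A row lasts 1/12 s, in which the tool goes at most 41.7 mm and 7.16 degrees, less where a joint would pass 70% of its speed; a pose out of reach is approached as far as the arm can. A call is refused whole if a number of a shift passes 0.0417 or a number of a turn 0.125, either way. A call with a gripper value outside its range is refused whole. The fingers move at their own pace and stop on an object; "squeeze" is the grip in N (left out, the last holds). Time passes only in rows, so rows that do not move let the fingers close, or fill a call up. It gives the time, the measured TCP pose, the force and the opening at its end, in the units of the state.
- env.state(): the state, without advancing time (a new reading comes with each control period).
- camera(name): name is "scene" or "top"; returns the picture (400x640x3 uint8, red, green, blue); there is no depth.
- camera_params(name): a dict with "fx", "fy", "cx", "cy" (pixels), "cam_to_world" (4x4, takes a point from camera to world coordinates). Camera axes: x right, y down, z forward; pixel columns grow to the right and rows downward; lengths in mm; the calibration is good to about 2 mm. A picture is of the moment at which its call begins. camera_params takes no time and is no camera call.
- env.job_done(): hands the job in, once; it reports no verdict.
The state is a dict: "time": time; "joint_pos": joint angles; "joint_velocities": joint speeds; "tau": joint torques, N m; "eef_pos": TCP position; "ee_rot": TCP orientation; "force": force on the tool from outside, world axes, zero at the start; "torque": the same for the moment, N m; "width": finger opening in mm.
Only numpy, scipy, OpenCV 4.12 (cv2) and the standard library are available. Lean on these libraries where they do the work, as an engineer would, in place of code of your own. Each camera call takes 0.05 s, during which the arm holds its last target.

### The job

Take the slim-headed gauge pin out of the pin stand and put it fully home in the bore on top of the metal port block while the block sits in its nest. Then lift the block, pin still home in it, and present it to the inspection camera: the middle of the block on the lens's line of sight, 100 mm in front of the lens, with the face that has the sight slot turned squarely to the lens, pin end up; the camera looks downward at a slant, so lean the block back to match. Finish while still holding the block there, steady in the air, and leave the wide-headed pin and the other things on the bench where they are.

Things in the scene. Friction and masses are not known exactly. Their poses are not given: they have to be found in the camera images.
- slim_pin_head (a point): Middle of the head of the slim gauge pin, plain steel, upright in a socket of the pin stand. Head: knurled cylinder 14 mm in diameter, 22 mm tall; below it a round shaft 8 mm in diameter, 36 mm long, the last 4 mm tapering to 4 mm. In the stand its shoulder (11 mm below this point) rests on the stand's top, 44 mm above the bench, shaft hidden. z runs up the pin. 30 to 60 g.
- slim_pin_tip (a point): Lower end of the slim pin's shaft, 47 mm below the middle of its head, 36 mm below the shoulder.
- wide_pin_head (a point): The other gauge pin, to be left alone: plain steel, same height, but its head is 26 mm in diameter (22 mm tall). This point is the middle of its head. The two pins stand 64 mm apart; which socket holds which varies.
- pin_stand: White plastic block fixed to the bench, 120 x 46 x 44 mm high, with two sockets 13 mm wide along its long x axis, 32 mm either side of the middle. Origin: centre of its underside on the bench.
- block_centre (a point): Middle of the port block: plain aluminium, 32 mm (x) x 50 mm (y) x 45 mm high (z), 0.12 to 0.24 kg, loose in its nest. The point is 22.5 mm below its top. x points out of the face with the sight slot (upright, 6 mm wide, 30 mm tall, from 5 mm above the underside); y along its length; z up. Its two plain end faces (plus and minus y) can be gripped.
- block_bore (a point): Mouth of the block's only bore, mid top face (51 mm above the bench at the start): square, 10 x 10 mm, 40 mm deep, straight down, axes as the block's. With the slim pin fully home its shoulder sits on the top face and its head stands 22 mm above it. The pin is loose in the bore: it drops in by its own weight, and only that keeps it there.
- nest: Grey plastic nest fixed to the bench: plate 70 x 90 x 6 mm with lips 6 mm thick round the block, rising 6 mm above the plate along the long faces and 5 mm at the ends, 1.5 mm play. The block stands on the plate and lifts straight out. Origin: centre of its underside; axes as the block's at the start.
- camera_head: Inspection camera on its stand, far right. Origin: centre of the lens's front glass, 245 mm above the bench. It looks along its minus x, slanting down 0.40 rad (23 deg); y is level. Black barrel 40 mm and white light ring 60 mm in diameter, then white housing 80 x 56 x 56 mm; 134 mm long in all, lying along plus x. Block rightly presented: its x, y, z parallel to this body's x, y, z.
- view_point (a point): The point in the air 100 mm in front of the lens on its line of sight, about 206 mm above the bench, where the middle of the block belongs. Axes as the camera head. Nothing stands near it: the stand's base plate (150 x 140 x 14 mm) and post (355 mm tall, 22 mm thick) are behind and below the lens, the base centre 130 mm behind it.
- amber_bottle: Bystander: brown bottle with a black cap, 86 mm in diameter, 170 mm tall, at the near right. Origin: centre of its underside.
- beaker: Bystander: clear open cup, 66 mm in diameter, 80 mm tall, beyond the nest. Origin: centre of its underside.
- vial_tray: Bystander: empty clear divided tray, 100 x 140 x 35 mm, at the far left. Origin: centre of its underside.
Things that resemble listed ones, but are neither listed nor needed, are in the scene too. There is more than one size of the part that bears block_centre; the job needs the middle-sized.

How it is judged (in metres and radians):
On the way, in this order (a step that is already met when the one before it is completed fails the run):
1. the slim pin is fully home in the block's bore while the block sits in its nest (z of slim_pin_tip in the frame of block_bore below -0.033 m and x of slim_pin_tip in the frame of block_bore between -0.004 and 0.004 m and y of slim_pin_tip in the frame of block_bore between -0.004 and 0.004 m and angle between the z axis of slim_pin_tip and the z axis of block_bore, either way round below 0.12 rad and distance between block_centre and nest below 0.036 m), for 0.2 s.
2. the block is lifted clear of its nest with the pin home in it (z of slim_pin_tip in the frame of block_bore below -0.033 m and x of slim_pin_tip in the frame of block_bore between -0.004 and 0.004 m and y of slim_pin_tip in the frame of block_bore between -0.004 and 0.004 m and angle between the z axis of slim_pin_tip and the z axis of block_bore, either way round below 0.12 rad and height (world z) of block_centre above 0.12 m), for 0.1 s.
At the end, for the whole second after the job is handed in: Block held steady by the fingers, not resting on the camera: middle within 20 mm of the point 100 mm before the lens, slot face to the lens, square and level with the camera within 0.2 rad, pin end up and above 150 mm; slim pin home within 3 mm; wide pin within 20 mm of its start (z of slim_pin_tip in the frame of block_bore below -0.033 m and x of slim_pin_tip in the frame of block_bore between -0.004 and 0.004 m and y of slim_pin_tip in the frame of block_bore between -0.004 and 0.004 m and angle between the z axis of slim_pin_tip and the z axis of block_bore, either way round below 0.12 rad and distance between block_centre and view_point below 0.02 m and angle between the x axis of block_centre and the x axis of view_point, either way round below 0.2 rad and angle between the y axis of block_centre and the y axis of view_point, either way round below 0.2 rad and x of camera_head in the frame of block_centre above 0.05 m and angle between block_centre's own z axis and vertical below 0.75 rad and height (world z) of block_centre above 0.15 m and contact force between the fingers and port_block above 1 N and contact force between port_block and camera_head below 0.1 N and linear speed of port_block below 0.03 m/s and distance of wide_pin_head from where it was at the start of the episode below 0.02 m); the arm keeps its last pose, push and grip.
It fails at once if the wide-headed pin is disturbed (moved over 20 mm) (distance of wide_pin_head from where it was at the start of the episode above 0.02 m).
It fails at once if a bystander is moved over 30 mm (distance of any of amber_bottle, beaker, vial_tray from where it was at the start of the episode above 0.03 m).
It also fails if it takes over 54 s, if anything falls off the work surface, if the arm or the gripper's body presses on something with over 40 N, if the wrist force passes 120 N, or if a joint passes its speed limit or range.

## Working session

There is one attempt and no reset: what is moved stays moved. The work goes in short steps, Python scripts to look and compute and a tool call to move; the robot and the scene stay as the last step left them, time stands still between calls to the robot, and variables do not carry over. Pictures are saved under pics/ and viewed, and the job is handed in when it is done.

Besides the shell and the picture viewer there is one more tool, called after "Emit:" by a JSON object that holds its "method" and its "body". drive_tool: Moves the arm, as the interface text tells. Its arguments: {"type":"object","properties":{"commands":{"type":"array"},"squeeze":{"type":"number"}},"required":["commands"]}

```bash
mkdir -p pics; python3 - <<'E'
from cell import env, camera, camera_params
import cv2, numpy as np
print(env.state(), env.grip_depth)
for n in ("scene","top"):
    im=camera(n); cv2.imwrite(f"pics/{n}0.png",im[:,:,::-1])
    p=camera_params(n); print(n,p)
E
```

```text
{'time': 0.0, 'joint_pos': array([-1.27619995e+00,  2.17762020e-01,  1.61491394e+00, -1.48499677e-05,
        1.31129059e+00, -1.12205566e-01]), 'joint_velocities': array([ 1.64891927e-03, -5.63231695e-04, -1.12640061e-03, -4.68378502e-04,
        4.62258759e-05,  6.06699912e-04]), 'tau': array([ 3.59594314e-04, -3.96839368e+01, -3.03853512e+01,  7.09519168e-05,
        9.58817167e-03,  6.17786355e-08]), 'eef_pos': array([ 247.07452535, -573.21402931,  229.97393359]), 'ee_rot': array([-0.1420024 , -0.6924477 , -0.1436731 ,  0.69261067]), 'force': array([0.16145743, 0.53159133, 0.97431671]), 'torque': array([0.02343968, 0.01024468, 0.03707221]), 'width': 85.24596268802723} 18.700000000000003
scene {'fx': 361.8172337130421, 'fy': 361.8172337130421, 'cx': 319.57846894790396, 'cy': 198.34150805043708, 'cam_to_world': array([[-7.24614261e-01,  5.29821929e-01, -4.40707269e-01,
         9.83175011e+02],
       [ 6.89154455e-01,  5.57599229e-01, -4.62762613e-01,
         4.20545946e+02],
       [ 5.56252959e-04, -6.39039767e-01, -7.69173496e-01,
         9.45945984e+02],
       [ 0.00000000e+00,  0.00000000e+00,  0.00000000e+00,
         1.00000000e+00]])}
top {'fx': 372.07883422839046, 'fy': 372.07883422839046, 'cx': 329.6872165581021, 'cy': 197.12648464056934, 'cam_to_world': array([[ 1.34080715e-03, -9.98425801e-01,  5.60724712e-02,
         4.80287370e+02],
       [-9.99800621e-01, -2.21305447e-04,  1.99667097e-02,
        -5.66036278e+01],
       [-1.99228690e-02, -5.60880630e-02, -9.98227033e-01,
         1.30892533e+03],
       [ 0.00000000e+00,  0.00000000e+00,  0.00000000e+00,
         1.00000000e+00]])}
```

View pics/scene0.png

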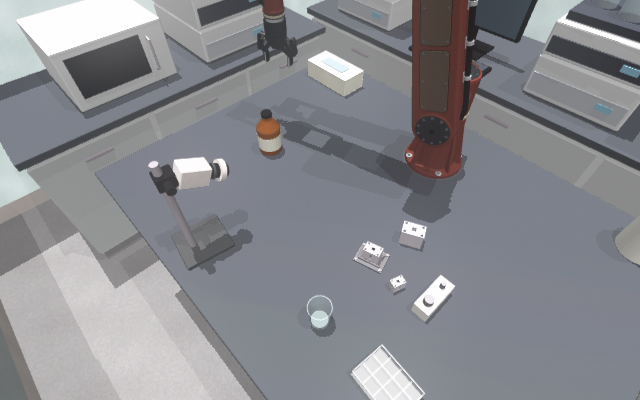

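View pics/top0.png

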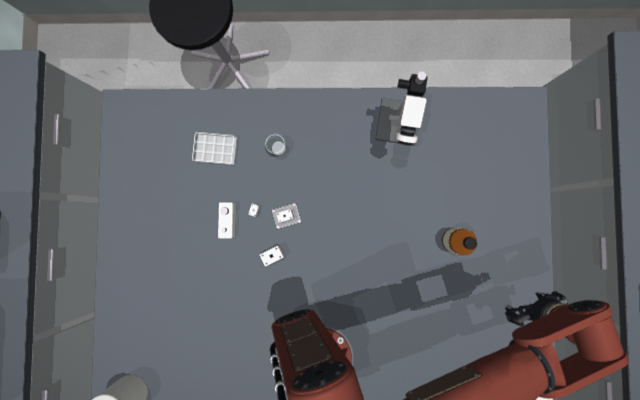

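The scene view shows the stand near (433,298), the nested block near (372,253), a larger decoy at (412,233), a smaller one at (398,283), and the camera at (195,172). Next I'll look at enlarged crops.

```bash
python3 - <<'E'
import cv2, numpy as np
t=cv2.imread("pics/top0.png"); s=cv2.imread("pics/scene0.png")
def z(im,x0,y0,w,h,f,n): cv2.imwrite(n,cv2.resize(im[y0:y0+h,x0:x0+w],None,fx=f,fy=f,interpolation=cv2.INTER_CUBIC))
z(t,205,190,110,80,7,"pics/tz.png"); z(s,345,210,120,115,5,"pics/sz.png"); z(s,140,140,110,125,4.6,"pics/sc.png"); z(t,360,60,80,90,6,"pics/tc.png")
E
```

```text
(no output)
```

View pics/tz.png

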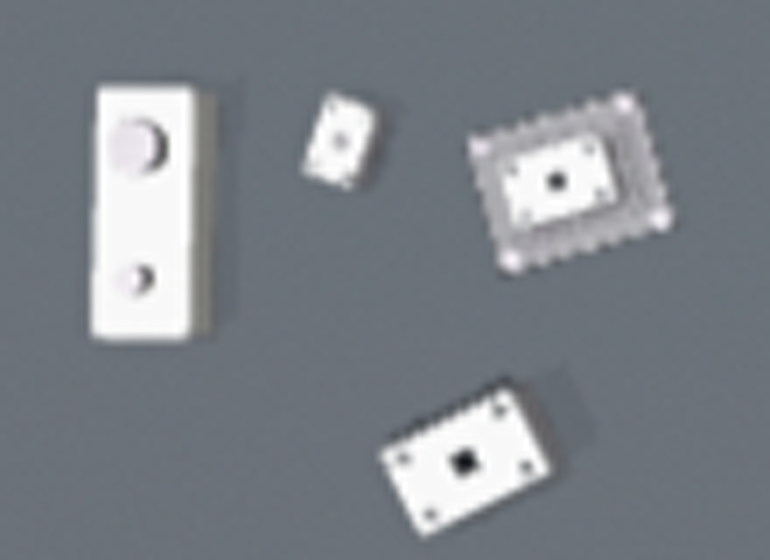

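View pics/sz.png

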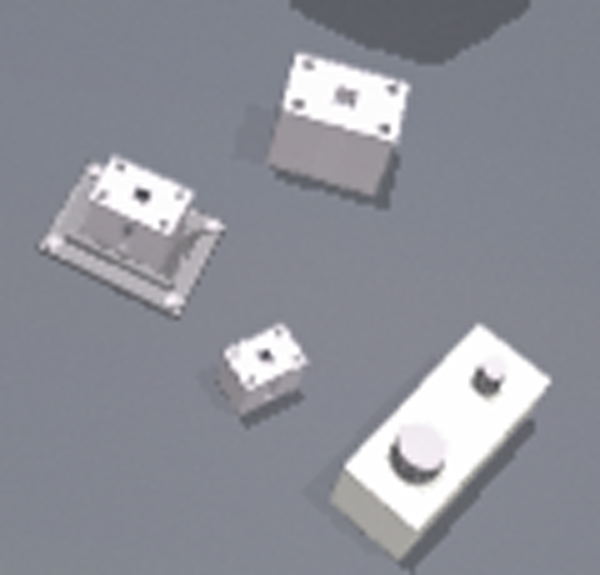

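View pics/sc.png

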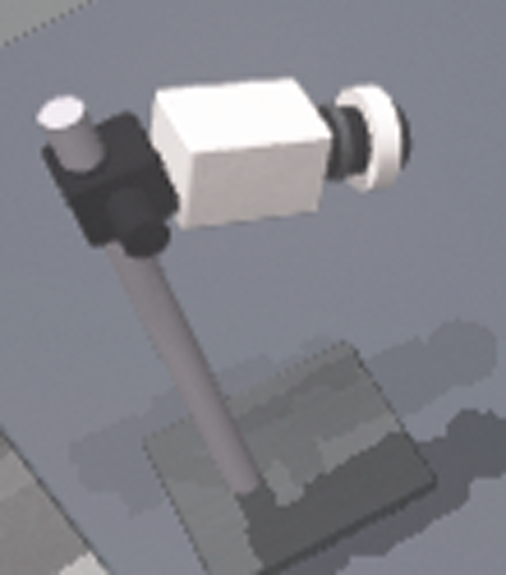

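View pics/tc.png

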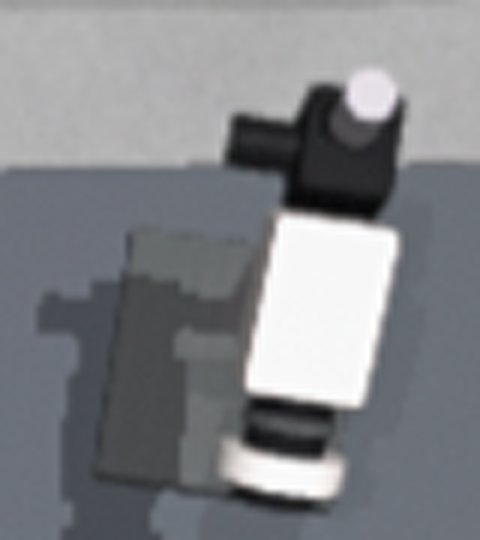

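```bash
cat > h.py <<'E'
import cv2, numpy as np
from cell import env, camera, camera_params
P={n:camera_params(n) for n in ("scene","top")}
def onz(n,uv,z):
    p=P[n]; T=p["cam_to_world"]; d=T[:3,:3]@np.array([(uv[0]-p["cx"])/p["fx"],(uv[1]-p["cy"])/p["fy"],1])
    return T[:3,3]+d*(z-T[2,3])/d[2]
def proj(n,X):
    p=P[n]; T=p["cam_to_world"]; c=(np.atleast_2d(X)-T[:3,3])@T[:3,:3]
    return np.c_[c[:,0]/c[:,2]*p["fx"]+p["cx"],c[:,1]/c[:,2]*p["fy"]+p["cy"]]
def tri(uvs):  # {cam:uv}
    A=np.zeros((3,3));b=np.zeros(3)
    for n,uv in uvs.items():
        p=P[n];T=p["cam_to_world"];d=T[:3,:3]@np.array([(uv[0]-p["cx"])/p["fx"],(uv[1]-p["cy"])/p["fy"],1]);d/=np.linalg.norm(d)
        M=np.eye(3)-np.outer(d,d);A+=M;b+=M@T[:3,3]
    return np.linalg.solve(A,b)
def mask(im,box,th):
    x0,y0,x1,y1=box; g=im[...,0:3].min(axis=2).astype(np.uint8)
    m=np.zeros(g.shape,np.uint8); m[y0:y1,x0:x1]=(g[y0:y1,x0:x1]>th)*255
    return m
def z2p(u,v,x0,y0,f): return ((u+.5)/f-.5+x0,(v+.5)/f-.5+y0)
E
python3 - <<'E'
from h import *
t=cv2.imread("pics/top0.png"); s=cv2.imread("pics/scene0.png")
def big(m):
    c,_=cv2.findContours(m,cv2.RETR_EXTERNAL,cv2.CHAIN_APPROX_NONE); return max(c,key=cv2.contourArea)[:,0].astype(float)
for nm,n,im,box,z in (("blk","top",t,(274,206,297,226),51),("blk","scene",s,(362,240,386,258),51),("stand","top",t,(215,198,236,242),44),("stand","scene",s,(410,272,458,315),44),("nest","top",t,(268,200,304,232),12)):
  for th in ((205,225,240) if nm!="nest" else (130,150)):
    c=big(mask(im,box,th)); w=np.array([onz(n,p,z)[:2] for p in c],np.float32)
    (cx,cy),(a,b),ang=cv2.minAreaRect(w); print(nm,n,th,round(cx,1),round(cy,1),round(a,1),round(b,1),round(ang,1))
# bore
for n,u in (("top",z2p(557,181,205,190,7)),("scene",z2p(142,195,345,210,5))): print("bore",n,u,onz(n,u,51))
for n,u in (("top",z2p(132,278,205,190,7)),("scene",z2p(491,367,345,210,5))): print("slimtop",n,u,onz(n,u,66))
for n,u in (("top",z2p(137,147,205,190,7)),("scene",z2p(422,445,345,210,5))): print("widetop",n,u,onz(n,u,66))
# camera ring / housing
for nm,a,b in (("posttop",(371,95),(62,112)),("house far-right..",(398,232),(157,90))):
    pass
E
```

```text
blk top 205 489.1 123.3 32.2 50.2 18.5
blk top 225 488.6 123.2 31.1 48.2 18.5
blk top 240 488.6 123.2 26.8 46.1 18.5
blk scene 205 489.1 121.2 33.2 56.3 15.1
blk scene 225 490.1 120.8 32.1 55.1 18.1
blk scene 240 488.4 124.1 30.2 47.4 15.1
stand top 205 473.2 327.7 116.4 44.6 0.9
stand top 225 473.3 326.0 116.4 41.3 0.9
stand top 240 473.3 326.0 116.3 41.3 0.9
stand scene 205 473.4 328.2 47.2 121.4 89.6
stand scene 225 473.4 327.9 46.6 119.9 89.6
stand scene 240 473.8 327.9 45.1 119.0 89.8
nest top 130 489.0 122.3 71.6 88.4 16.4
nest top 150 488.9 122.0 70.5 88.1 16.0
bore top (284.1428571428571, 215.42857142857142) [488.84998836 122.70561448  51.        ]
bore scene (373.0, 248.6) [488.57826115 124.73003689  51.        ]
slimtop top (223.42857142857142, 229.28571428571428) [442.14716108 324.07019929  66.        ]
slimtop scene (442.8, 283.0) [443.31739362 327.04889107  66.        ]
widetop top (224.14285714285714, 210.57142857142858) [504.79885084 322.75065932  66.        ]
widetop scene (429.0, 298.6) [506.00388438 327.68710513  66.        ]
```

```bash
python3 - <<'E'
from h import *
t=cv2.imread("pics/top0.png"); s=cv2.imread("pics/scene0.png")
g=s.min(axis=2); print(g[244:264,362:388])
g=t.min(axis=2); print(g[205:228,270:300])
E
```

```text
[[174 228 231 220 251 252 245 221 251 252 252 244 229 180 151 131 129 130
  129 129 129 130 131 130 130 130]
 [176 137 168 238 252 252 252 252 253 253 252 252 252 252 230 180 162 140
  131 129 130 131 131 131 130 130]
 [177 174 206 252 252 252 252 252 252 252 251 251 252 252 252 252 245 206
  166 140 130 130 129 130 129 129]
 [175 165 235 250 251 252 252 252 252 251 194 221 248 250 252 252 252 252
  240 187 164 140 131 129 129 131]
 [165 208 233 170 208 252 253 252 252 229  98  71 116 229 252 253 253 252
  208 202 242 184 134 130 130 130]
 [165 235 183 160 222 252 253 253 253 216 132  87 100 233 251 252 252 253
  181 196 249 181 133 131 131 131]
 [163 150 177 235 249 251 252 252 253 252 240 166 205 251 252 252 252 252
  252 253 218 140 132 130 130 131]
 [162 150 148 149 178 236 250 251 252 252 252 246 252 253 252 252 252 252
  252 250 157 147 136 129 131 132]
 [158 150 149 150 149 148 181 236 250 252 252 252 253 253 253 253 252 252
  251 216 156 198 163 127 136 130]
 [154 150 148 149 149 149 149 149 176 234 249 250 252 252 252 250 251 253
  239 150 166 176 177 178 174 151]
 [150 148 
[... 3256 characters left out ...]
142 138 144 152 151 167
  159 166 173 174 175 175 175 180 174 163 171 201]
 [107 107 107 105 110 157 171 171 161 159 159 148 155 149 155 162 159 171
  174 176 174 175 180 166 153 163 151 125 105 114]
 [108 106 107 106 107 123 163 171 157 162 163 157 166 160 170 173 173 174
  181 185 161 149 162 136 107 109 109 106 105 105]
 [107 107 107 106 105 116 164 187 177 168 162 169 173 172 173 181 169 155
  165 171 127  99 108 108 105 105 106 105 107 107]
 [107 106 107 107 105 113 177 221 227 189 172 172 182 163 151 163 141 112
  111 113 106 104 105 106 107 107 108 105 107 106]
 [108 107 107 106 106 113 172 222 233 189 155 148 168 133 101 109 109 105
  106 106 106 107 107 107 108 107 108 107 108 106]]
```

```bash
python3 - <<'E'
from h import *
from scipy.optimize import least_squares
from scipy.spatial.transform import Rotation as R
obs=[]
for (u,v),c in {(155,88):(134,-28,28),(295,78):(54,-28,28),(331,132):(54,28,28),(190,152):(134,28,28),(186,228):(134,28,-28),(322,210):(54,28,-28)}.items(): obs.append(("scene",z2p(u,v,140,140,4.6),c))
for (u,v),c in {(275,210):(134,28,28),(400,232):(134,-28,28),(367,410):(54,-28,28),(245,392):(54,28,28)}.items(): obs.append(("top",z2p(u,v,360,60,6),c))
def Rm(y): return R.from_euler("ZY",[y,-0.4]).as_matrix()
def f(q,res=False):
    r=[]
    for n,uv,c in obs: r.append(proj(n,q[:3]+Rm(q[3])@np.array(c))[0]-uv)
    r=np.array(r)
    return r if res else np.r_[r.ravel(),(q[2]-245)/3]
s=least_squares(f,[700,-130,245,0]); q=s.x
print(q,np.degrees(q[3])); print(f(q,True).round(2))
vp=q[:3]-100*Rm(q[3])[:,0]; print("view",vp)
for n in P: print(n,"lens px",proj(n,q[:3]), "ring edges",proj(n,q[:3]+Rm(q[3])@np.array([8,30,0])),proj(n,q[:3]+Rm(q[3])@np.array([8,-30,0])))
# block slot check & nest
Rb=R.from_euler("z",17,degrees=True).as_matrix()
c=np.array([488.8,123.5,28.5])
for p in ((16,0,12.5),(16,0,-17.5),(16,0,22.5),(16,25,22.5),(16,-25,22.5),(-16,25,22.5),(-16,-25,22.5)): print(p,[proj(n,c+Rb@np.array(p))[0].round(1) for n in P])
E
python3 - <<'E'
E
```

```text
[ 6.93733157e+02 -2.52659294e+02  2.45001815e+02 -1.37121044e-01] -7.856457123679738
[[-0.87 -0.06]
 [-0.3  -0.77]
 [ 1.13  0.  ]
 [ 0.29 -0.62]
 [-1.14  1.1 ]
 [-0.14  0.42]
 [ 0.16  0.91]
 [ 0.13 -0.06]
 [-0.41 -0.  ]
 [-0.32  0.33]]
view [ 602.49159909 -240.06914955  206.05998079]
scene lens px [[225.41132811 168.45634525]] ring edges [[227.73078149 175.38945793]] [[217.80624357 162.392716  ]]
top lens px [[405.31334094 143.79057272]] ring edges [[395.43253222 139.66807657]] [[416.26137293 142.44065338]]
(16, 0, 12.5) [array([370. , 254.4]), array([283., 211.])]
(16, 0, -17.5) [array([368.9, 259.7]), array([284.2, 211.1])]
(16, 0, 22.5) [array([370.3, 252.6]), array([282.6, 210.9])]
(16, 25, 22.5) [array([378.4, 256.3]), array([275.5, 213.1])]
(16, -25, 22.5) [array([362.4, 248.9]), array([289.6, 208.8])]
(-16, 25, 22.5) [array([382.8, 247.9]), array([278.2, 222.1])]
(-16, -25, 22.5) [array([367. , 240.7]), array([292.3, 217.8])]
```

The slot mark at scene px (370,254) matches the expected projection, so the slot faces +x at a yaw of about 17°. The middle-sized block is the one in the nest. The lens fit gives a view point near (602,-240,206) and a camera yaw of -7.9°. Next I'll write a planning helper that prints the tool-frame moves.

```bash
cat >> h.py <<'E'
from scipy.spatial.transform import Rotation as R
def cur():
    s=env.state(); q=np.array(s["ee_rot"]); return s,np.array(s["eef_pos"]),R.from_quat(np.r_[q[1:],q[0]])
def plan(p,Rt):
    s,p0,R0=cur(); Rt=R.from_matrix(Rt)
    print("t",round(s["time"],2),"pos",p0.round(1),"w",round(s["width"],1),"F",np.round(s["force"],1),"j",np.round(s["joint_pos"],2))
    print("axes x,y,z rows\n",R0.as_matrix().T.round(3))
    d=np.array(p)-p0
    print("world d",d.round(1),"| in cur tool",R0.inv().apply(d).round(1),"| twist cur",(R0.inv()*Rt).as_rotvec().round(4),"| in tgt tool",Rt.inv().apply(d).round(1))
def down(yawdeg,sign=1):  # tool x down, tool y horizontal at yawdeg from world y
    a=np.radians(yawdeg); y=sign*np.array([-np.sin(a),np.cos(a),0]); x=np.array([0,0,-1.]); return np.c_[x,y,np.cross(x,y)]
E
python3 - <<'E'
from h import *
plan((442.5,326,230),down(0,1)); plan((442.5,326,230),down(0,-1))
E
```

```text
t 0.1 pos [ 247.1 -573.2  230.1] w 85.4 F [-0.2 -0.6 -0.1] j [-1.28  0.22  1.61 -0.    1.31 -0.11]
axes x,y,z rows
 [[-0.001  0.002 -1.   ]
 [ 0.396 -0.918 -0.002]
 [-0.918 -0.396 -0.   ]]
world d [ 1.954e+02  8.992e+02 -1.000e-01] | in cur tool [   1.9 -748.5 -535.3] | twist cur [-2.7348e+00 -3.1000e-03  3.0000e-04] | in tgt tool [1.000e-01 8.992e+02 1.954e+02]
t 0.1 pos [ 247.1 -573.2  230.1] w 85.4 F [-0.2 -0.6 -0.1] j [-1.28  0.22  1.61 -0.    1.31 -0.11]
axes x,y,z rows
 [[-0.001  0.002 -1.   ]
 [ 0.396 -0.918 -0.002]
 [-0.918 -0.396 -0.   ]]
world d [ 1.954e+02  8.992e+02 -1.000e-01] | in cur tool [   1.9 -748.5 -535.3] | twist cur [4.068e-01 2.000e-04 2.300e-03] | in tgt tool [ 1.000e-01 -8.992e+02 -1.954e+02]
```

Emit:
{"method": "drive_tool", "body": {"commands": [{"dp": [0, -0.03, -0.02], "twist": [0.1017, 0, 0], "gripper": 0.04}, {"dp": [0, -0.03, -0.02], "twist": [0.1017, 0, 0], "gripper": 0.04}, {"dp": [0, -0.03, -0.02], "twist": [0.1017, 0, 0], "gripper": 0.04}, {"dp": [0, -0.035, -0.015], "twist": [0.1017, 0, 0], "gripper": 0.04}, {"dp": [0, -0.04, -0.01], "twist": [0, 0, 0], "gripper": 0.04}]}}

```text
time: 0.52
eef_pos: [298.9, -392.7, 230.7]
ee_rot: [0.002, -0.707, 0.001, 0.707]
force: [0.3, -0.4, 1.0]
width: 40.1
```

Emit:
{"method": "drive_tool", "body": {"commands": [{"dp": [0, -0.04, -0.01], "twist": [0, 0, 0], "gripper": 0.04}, {"dp": [0, -0.04, -0.01], "twist": [0, 0, 0], "gripper": 0.04}, {"dp": [0, -0.04, -0.01], "twist": [0, 0, 0], "gripper": 0.04}, {"dp": [0, -0.04, -0.01], "twist": [0, 0, 0], "gripper": 0.04}, {"dp": [0, -0.04, -0.01], "twist": [0, 0, 0], "gripper": 0.04}]}}

```text
time: 0.93
eef_pos: [348.4, -192.1, 230.9]
ee_rot: [0.0, -0.707, 0.0, 0.707]
force: [1.3, 0.1, -0.1]
width: 39.7
```

```bash
python3 - <<'E'
from h import *
plan((442.5,326,150),down(0,-1))
E
```

```text
t 0.93 pos [ 348.4 -192.1  230.9] w 39.7 F [ 1.3  0.1 -0.1] j [-0.68 -0.3   2.11  0.    1.33  0.89]
axes x,y,z rows
 [[-0.     0.    -1.   ]
 [-0.001 -1.    -0.   ]
 [-1.     0.001  0.   ]]
world d [ 94.1 518.1 -80.9] | in cur tool [  81.  -518.1  -93.6] | twist cur [-0.0009  0.0001  0.0003] | in tgt tool [  80.9 -518.1  -94.1]
```

Emit:
{"method": "drive_tool", "body": {"commands": [{"dp": [0, -0.038, -0.015], "twist": [0, 0, 0], "gripper": 0.04}, {"dp": [0, -0.038, -0.015], "twist": [0, 0, 0], "gripper": 0.04}, {"dp": [0, -0.038, -0.015], "twist": [0, 0, 0], "gripper": 0.04}, {"dp": [0, -0.038, -0.015], "twist": [0, 0, 0], "gripper": 0.04}, {"dp": [0, -0.038, -0.01], "twist": [0, 0, 0], "gripper": 0.04}]}}

```text
time: 1.35
eef_pos: [419.2, -2.0, 231.3]
ee_rot: [0.0, 0.707, 0.0, -0.707]
force: [0.7, -0.6, 0.3]
width: 40.1
```

Emit:
{"method": "drive_tool", "body": {"commands": [{"dp": [0, -0.04, -0.01], "twist": [0, 0, 0], "gripper": 0.04}, {"dp": [0, -0.04, -0.01], "twist": [0, 0, 0], "gripper": 0.04}, {"dp": [0, -0.04, -0.004], "twist": [0, 0, 0], "gripper": 0.04}, {"dp": [0, -0.04, 0], "twist": [0, 0, 0], "gripper": 0.04}, {"dp": [0, -0.04, 0], "twist": [0, 0, 0], "gripper": 0.04}]}}

```text
time: 1.77
eef_pos: [442.2, 197.9, 230.9]
ee_rot: [-0.0, -0.707, -0.0, 0.707]
force: [1.3, 1.0, 0.1]
width: 39.6
```

Emit:
{"method": "drive_tool", "body": {"commands": [{"dp": [0.015, -0.04, 0], "twist": [0, 0, 0], "gripper": 0.04}, {"dp": [0.015, -0.04, 0], "twist": [0, 0, 0], "gripper": 0.04}, {"dp": [0.015, -0.035, 0], "twist": [0, 0, 0], "gripper": 0.04}, {"dp": [0.015, -0.013, 0], "twist": [0, 0, 0], "gripper": 0.04}, {"dp": [0.01, 0, 0], "twist": [0, 0, 0], "gripper": 0.04}]}}

```text
time: 2.18
eef_pos: [441.3, 324.4, 160.0]
ee_rot: [-0.001, -0.706, -0.001, 0.708]
force: [-0.4, 0.7, 0.0]
width: 40.0
```

```bash
python3 - <<'E'
from h import *
plan((442.5,326,47),down(0,-1))
for n in ("top","scene"):
    im=camera(n); cv2.imwrite(f"pics/{n}1.png",im[:,:,::-1])
s=cv2.imread("pics/scene1.png"); cv2.imwrite("pics/s1z.png",cv2.resize(s[200:320,380:500],None,fx=5,fy=5,interpolation=cv2.INTER_CUBIC))
E
```

```text
t 2.18 pos [441.3 324.4 160. ] w 40.0 F [-0.4  0.7  0. ] j [0.51 0.13 1.86 0.   1.16 2.07]
axes x,y,z rows
 [[-0.002 -0.    -1.   ]
 [ 0.004 -1.     0.   ]
 [-1.    -0.004  0.002]]
world d [   1.2    1.6 -113. ] | in cur tool [113.   -1.6  -1.4] | twist cur [ 0.004   0.0022 -0.0002] | in tgt tool [113.   -1.6  -1.2]
```

View pics/s1z.png

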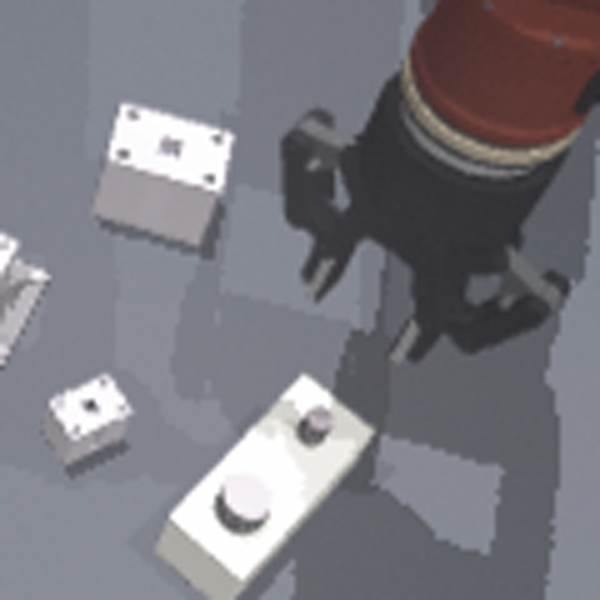

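Emit:
{"method": "drive_tool", "body": {"commands": [{"dp": [0.025, -0.0015, -0.001], "twist": [0, 0, 0], "gripper": 0.04}, {"dp": [0.025, 0, 0], "twist": [0, 0, 0], "gripper": 0.04}, {"dp": [0.025, 0, 0], "twist": [0, 0, 0], "gripper": 0.04}, {"dp": [0.015, 0, 0], "twist": [0, 0, 0], "gripper": 0.04}, {"dp": [0.0, 0, 0], "twist": [0, 0, 0], "gripper": 0.04}]}}

```text
time: 2.7
eef_pos: [441.3, 320.3, 68.8]
ee_rot: [-0.001, -0.705, 0.002, 0.709]
force: [-0.9, -0.4, 0.2]
width: 40.1
```

```bash
python3 - <<'E'
from h import *
plan((442.5,326,47),down(0,-1))
im=camera("scene"); cv2.imwrite(f"pics/scene2.png",im[:,:,::-1])
s=cv2.imread("pics/scene2.png"); cv2.imwrite("pics/s2z.png",cv2.resize(s[240:320,400:480],None,fx=7,fy=7,interpolation=cv2.INTER_CUBIC))
E
```

```text
t 2.7 pos [441.3 320.3  68.8] w 40.1 F [-0.9 -0.4  0.2] j [ 0.5   0.25  1.91 -0.    0.99  2.07]
axes x,y,z rows
 [[-0.006 -0.004 -1.   ]
 [-0.002 -1.     0.004]
 [-1.     0.002  0.006]]
world d [  1.2   5.7 -21.8] | in cur tool [21.8 -5.8 -1.3] | twist cur [-0.002   0.0064 -0.004 ] | in tgt tool [21.8 -5.7 -1.2]
```

View pics/s2z.png

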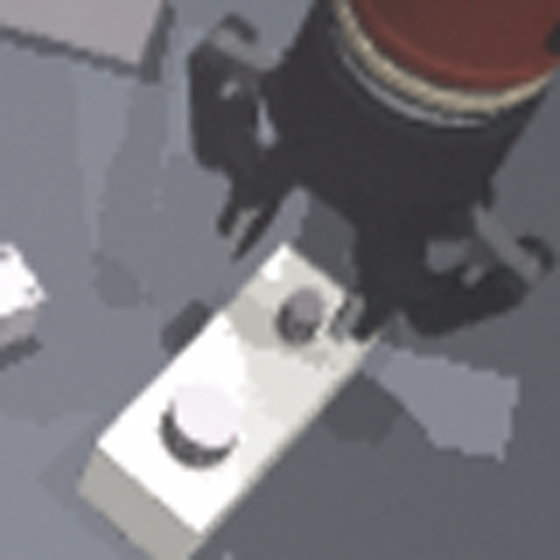

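Emit:
{"method": "drive_tool", "body": {"commands": [{"dp": [0, -0.003, -0.001], "twist": [0, 0, 0], "gripper": 0.04}, {"dp": [0, -0.003, 0], "twist": [0, 0.006, -0.004], "gripper": 0.04}, {"dp": [0.0, 0, 0], "twist": [0, 0, 0], "gripper": 0.04}, {"dp": [0, 0, 0], "twist": [0, 0, 0], "gripper": 0.04}, {"dp": [0.0, 0, 0], "twist": [0, 0, 0], "gripper": 0.04}]}}

```text
time: 3.17
eef_pos: [445.4, 329.8, 73.2]
ee_rot: [-0.002, 0.71, 0.002, -0.704]
force: [1.0, 0.0, 0.8]
width: 40.0
```

```bash
python3 - <<'E'
from h import *
plan((442.5,326,47),down(0,-1))
im=camera("scene"); cv2.imwrite(f"pics/scene3.png",im[:,:,::-1])
s=cv2.imread("pics/scene3.png"); cv2.imwrite("pics/s3z.png",cv2.resize(s[240:320,400:480],None,fx=7,fy=7,interpolation=cv2.INTER_CUBIC))
E
```

```text
t 3.17 pos [445.4 329.8  73.2] w 40.0 F [1.  0.  0.8] j [0.51 0.25 1.9  0.   0.98 2.08]
axes x,y,z rows
 [[ 0.008  0.005 -1.   ]
 [ 0.    -1.    -0.005]
 [-1.    -0.    -0.008]]
world d [ -2.9  -3.8 -26.2] | in cur tool [26.2  4.   3.1] | twist cur [ 0.0002 -0.0078  0.0049] | in tgt tool [26.2  3.8  2.9]
```

View pics/s3z.png

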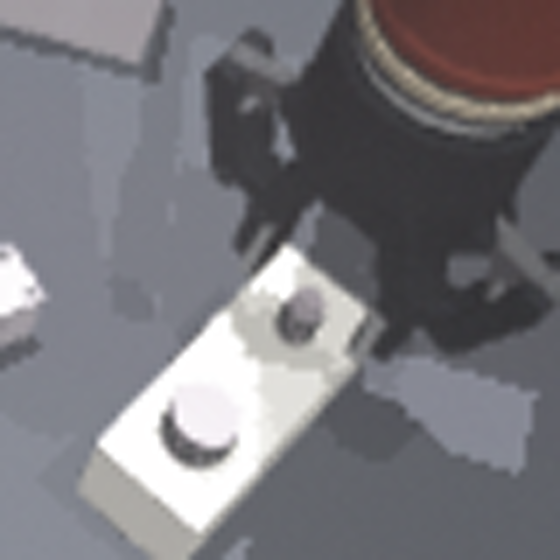

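Emit:
{"method": "drive_tool", "body": {"commands": [{"dp": [0, 0, 0], "twist": [0, 0, 0], "gripper": 0.04}, {"dp": [0, 0, 0], "twist": [0, 0, 0], "gripper": 0.04}, {"dp": [0.0, 0, 0], "twist": [0, 0, 0], "gripper": 0.04}, {"dp": [0, 0, 0], "twist": [0, 0, 0], "gripper": 0.04}, {"dp": [0.0, 0, 0], "twist": [0, 0, 0], "gripper": 0.04}]}}

```text
time: 3.63
eef_pos: [444.7, 329.3, 71.9]
ee_rot: [-0.001, 0.709, 0.001, -0.705]
force: [-0.1, 0.8, -0.8]
width: 40.4
```

```bash
python3 - <<'E'
from h import *
plan((442.5,326,47),down(0,-1)); print(env.state()["joint_velocities"].round(4))
E
```

```text
t 3.63 pos [444.7 329.3  71.9] w 40.4 F [-0.1  0.8 -0.8] j [0.51 0.25 1.9  0.   0.98 2.08]
axes x,y,z rows
 [[ 0.006  0.004 -1.   ]
 [ 0.    -1.    -0.004]
 [-1.    -0.    -0.006]]
world d [ -2.2  -3.3 -24.9] | in cur tool [24.9  3.4  2.4] | twist cur [ 0.0001 -0.0058  0.0039] | in tgt tool [24.9  3.3  2.2]
[-0.0001 -0.0006  0.      0.0005 -0.0023 -0.0011]
```

Emit:
{"method": "drive_tool", "body": {"commands": [{"dp": [0, 0, 0], "twist": [0, 0, 0], "gripper": 0.04}, {"dp": [0, 0, 0], "twist": [0, 0, 0], "gripper": 0.04}, {"dp": [0.0, 0, 0], "twist": [0, 0, 0], "gripper": 0.04}, {"dp": [0, 0, 0], "twist": [0, 0, 0], "gripper": 0.04}, {"dp": [0.0, 0, 0], "twist": [0, 0, 0], "gripper": 0.04}]}}

```text
time: 4.05
eef_pos: [444.8, 329.4, 72.0]
ee_rot: [-0.001, 0.709, 0.001, -0.705]
force: [0.4, 0.3, 0.8]
width: 40.0
```

```bash
python3 - <<'E'
from h import *
plan((442.5,326,47),down(0,-1)); print(env.state()["joint_velocities"].round(4))
E
```

```text
t 4.05 pos [444.8 329.4  72. ] w 40.0 F [0.4 0.3 0.8] j [0.51 0.25 1.9  0.   0.98 2.08]
axes x,y,z rows
 [[ 0.006  0.004 -1.   ]
 [-0.    -1.    -0.004]
 [-1.     0.    -0.006]]
world d [ -2.3  -3.4 -25. ] | in cur tool [25.   3.5  2.4] | twist cur [-0.    -0.006  0.004] | in tgt tool [25.   3.4  2.3]
[ 0.0006 -0.0006  0.0003 -0.0003 -0.0002  0.0004]
```

Emit:
{"method": "drive_tool", "body": {"commands": [{"dp": [0.004, 0.002, 0.0012], "twist": [0, -0.003, 0.002], "gripper": 0.04}, {"dp": [0.004, 0.0015, 0.0012], "twist": [0, -0.003, 0.002], "gripper": 0.04}, {"dp": [0.004, 0, 0], "twist": [0, 0, 0], "gripper": 0.04}, {"dp": [0.002, 0, 0], "twist": [0, 0, 0], "gripper": 0.04}, {"dp": [0.0, 0, 0], "twist": [0, 0, 0], "gripper": 0.04}]}}

```text
time: 4.47
eef_pos: [441.7, 325.5, 57.0]
ee_rot: [-0.0, -0.706, 0.0, 0.708]
force: [0.1, -0.7, 0.7]
width: 40.2
```

Emit:
{"method": "drive_tool", "body": {"commands": [{"dp": [0.002, 0, 0], "twist": [0, 0, 0], "gripper": 0.04}, {"dp": [0, 0, 0], "twist": [0, 0, 0], "gripper": 0.04}, {"dp": [0.0, 0, 0], "twist": [0, 0, 0], "gripper": 0.04}, {"dp": [0, 0, 0], "twist": [0, 0, 0], "gripper": 0.04}, {"dp": [0.0, 0, 0], "twist": [0, 0, 0], "gripper": 0.04}]}}

```text
time: 4.88
eef_pos: [442.6, 326.0, 56.2]
ee_rot: [-0.0, 0.707, 0.0, -0.707]
force: [1.0, -0.6, -0.8]
width: 40.3
```

```bash
python3 - <<'E'
from h import *
plan((442.5,326,47),down(0,-1))
im=camera("scene"); cv2.imwrite(f"pics/scene4.png",im[:,:,::-1])
s=cv2.imread("pics/scene4.png"); cv2.imwrite("pics/s4z.png",cv2.resize(s[240:320,400:480],None,fx=7,fy=7,interpolation=cv2.INTER_CUBIC))
im=camera("top"); cv2.imwrite(f"pics/top4.png",im[:,:,::-1])
s=cv2.imread("pics/top4.png"); cv2.imwrite("pics/t4z.png",cv2.resize(s[180:260,180:260],None,fx=7,fy=7,interpolation=cv2.INTER_CUBIC))
E
```

```text
t 4.88 pos [442.6 326.   56.2] w 40.3 F [ 1.  -0.6 -0.8] j [ 0.51  0.28  1.91 -0.    0.96  2.08]
axes x,y,z rows
 [[ 0.  0. -1.]
 [-0. -1. -0.]
 [-1.  0. -0.]]
world d [-0.1  0.  -9.2] | in cur tool [ 9.2 -0.   0.1] | twist cur [-0.     -0.0004  0.0002] | in tgt tool [ 9.2 -0.   0.1]
```

View pics/s4z.png

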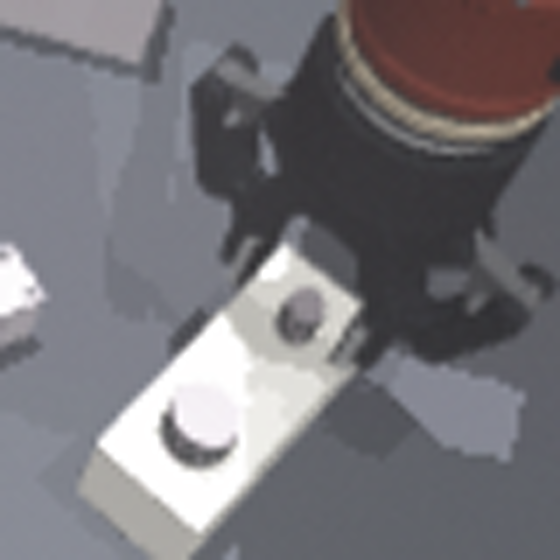

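View pics/t4z.png

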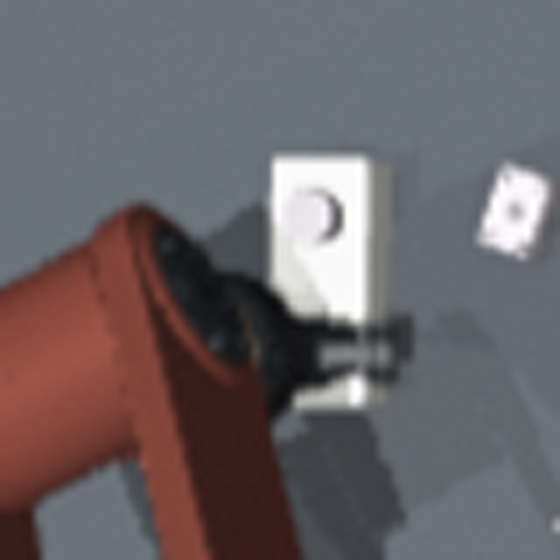

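```bash
python3 - <<'E'
from h import *
for X in ((442.6,326,66),(442.6,306,62),(442.6,346,62),(442.6,326,55)):
    p=proj("scene",X)[0]; print(X,p.round(1),((p-[400,240]+.5)*7-.5).round(0))
s=cv2.imread("pics/scene4.png").min(axis=2); print(s[278:292,435:455])
E
```

```text
(442.6, 326, 66) [442.6 282.6] [301. 301.]
(442.6, 306, 62) [435.9 278.3] [254. 271.]
(442.6, 346, 62) [448.7 288.3] [344. 341.]
(442.6, 326, 55) [441.5 284.5] [294. 314.]
[[ 62  77 219 253 254 253 215 204 206 182 140 103  86  85  85  85  58  56
   54  54]
 [ 79 153 252 253 253 215 205 205 205 204 205 163 106  86  87  85  59  54
   55  56]
 [154 201 205 204 206 205 205 201 199 198 202 205 162 113  87  79  58  55
   55  55]
 [198 204 204 205 204 204 199 171 154 152 178 203 205 183 126  87  63  56
   55  55]
 [183 200 205 205 204 198 155 138 138 140 141 197 204 205 204 144  95  59
   55  54]
 [183 183 200 202 201 139 122 138 140 139 140 174 203 205 204 205 138  66
   54  54]
 [183 183 183 183 176  85 100 134 137 139 137 184 203 204 204 195 101  58
   54  56]
 [182 182 184 183 132  80 101 122 131 136 132 175 203 205 200 127  80  57
   55  56]
 [182 182 183 182 128  79 103  89 101  98 126 200 205 204 160  89  92  65
   59  57]
 [183 181 183 183 151  89  94 102  99  88 196 202 204 199 100 122 124  87
   58  55]
 [185 183 183 182 174 132 102 117 106 135 179 182 200 158 100 121 122  74
   56  54]
 [201 184 182 183 182 174 155 152 162 181 183 182 174  90 121 122  86  61
   55  58]
 [226 193 190 183 183 183 183 182 182 182 183 178 119 111 125 103  60  57
   56  74]
 [238 221 219 192 189 189 189 183 183 184 182 154 113 129 130  91  61  58
   67 103]]
```

Emit:
{"method": "drive_tool", "body": {"commands": [{"dp": [0.003, -0.0015, 0], "twist": [0, 0, 0], "gripper": 0.04}, {"dp": [0.003, 0, 0], "twist": [0, 0, 0], "gripper": 0.04}, {"dp": [0.003, 0, 0], "twist": [0, 0, 0], "gripper": 0.04}, {"dp": [0, 0, 0], "twist": [0, 0, 0], "gripper": 0.04}, {"dp": [0.0, 0, 0], "twist": [0, 0, 0], "gripper": 0.04}]}}

```text
time: 5.4
eef_pos: [442.0, 327.2, 46.5]
ee_rot: [-0.0, -0.707, 0.0, 0.707]
force: [0.3, -0.1, -0.2]
width: 40.2
```

Emit:
{"method": "drive_tool", "body": {"commands": [{"dp": [0, 0, 0], "twist": [0, 0, 0], "gripper": 0.03}, {"dp": [0, 0, 0], "twist": [0, 0, 0], "gripper": 0.02}, {"dp": [0, 0, 0], "twist": [0, 0, 0], "gripper": 0.015}, {"dp": [0, 0, 0], "twist": [0, 0, 0], "gripper": 0.01}, {"dp": [0.0, 0, 0], "twist": [0, 0, 0], "gripper": 0.005}], "squeeze": 40}}

```text
time: 5.82
eef_pos: [442.6, 327.5, 47.3]
ee_rot: [-0.0, 0.707, 0.0, -0.707]
force: [-0.4, -0.5, 1.4]
width: 12.4
```

Emit:
{"method": "drive_tool", "body": {"commands": [{"dp": [0, 0, 0], "twist": [0, 0, 0], "gripper": 0.005}, {"dp": [0, 0, 0], "twist": [0, 0, 0], "gripper": 0.005}, {"dp": [0, 0, 0], "twist": [0, 0, 0], "gripper": 0.005}, {"dp": [0, 0, 0], "twist": [0, 0, 0], "gripper": 0.005}, {"dp": [0.0, 0, 0], "twist": [0, 0, 0], "gripper": 0.005}]}}

```text
time: 6.23
eef_pos: [442.6, 327.5, 47.2]
ee_rot: [-0.0, 0.707, 0.0, -0.707]
force: [0.0, -0.5, 2.8]
width: 12.2
```

```bash
python3 - <<'E'
from h import *
plan((442.5,326,110),down(0,-1))
E
```

```text
t 6.23 pos [442.6 327.5  47.2] w 12.2 F [ 0.  -0.5  2.8] j [ 0.51  0.29  1.91 -0.    0.94  2.08]
axes x,y,z rows
 [[ 0.  0. -1.]
 [-0. -1. -0.]
 [-1.  0. -0.]]
world d [-0.1 -1.5 62.8] | in cur tool [-62.8   1.5   0.1] | twist cur [-0.     -0.0003  0.0001] | in tgt tool [-62.8   1.5   0.1]
```

Emit:
{"method": "drive_tool", "body": {"commands": [{"dp": [-0.006, 0, 0], "twist": [0, 0, 0], "gripper": 0.005}, {"dp": [-0.012, 0, 0], "twist": [0, 0, 0], "gripper": 0.005}, {"dp": [-0.018, 0, 0], "twist": [0, 0, 0], "gripper": 0.005}, {"dp": [-0.018, 0, 0], "twist": [0, 0, 0], "gripper": 0.005}, {"dp": [-0.018, 0, 0], "twist": [0, 0, 0], "gripper": 0.005}]}}

```text
time: 6.65
eef_pos: [442.3, 327.4, 120.4]
ee_rot: [-0.0, 0.707, 0.0, -0.707]
force: [0.8, 0.4, 0.1]
width: 12.6
```

Emit:
{"method": "drive_tool", "body": {"commands": [{"dp": [0, 0, 0], "twist": [0, 0, 0], "gripper": 0.005}, {"dp": [0, 0, 0], "twist": [0, 0, 0], "gripper": 0.005}, {"dp": [0, 0, 0], "twist": [0, 0, 0], "gripper": 0.005}, {"dp": [0, 0, 0], "twist": [0, 0, 0], "gripper": 0.005}, {"dp": [0.0, 0, 0], "twist": [0, 0, 0], "gripper": 0.005}]}}

```text
time: 7.07
eef_pos: [441.3, 326.8, 117.5]
ee_rot: [-0.001, -0.706, 0.001, 0.708]
force: [-0.2, 0.0, -0.6]
width: 12.4
```

```bash
python3 - <<'E'
from h import *
plan((489,124,118),down(0,-1))
im=camera("scene"); cv2.imwrite(f"pics/scene5.png",im[:,:,::-1])
s=cv2.imread("pics/scene5.png"); cv2.imwrite("pics/s5z.png",cv2.resize(s[220:320,380:480],None,fx=6,fy=6,interpolation=cv2.INTER_CUBIC))
p=proj("scene",(442.6,327.5,117.5-39.2))[0]; print(((p-[380,220]+.5)*6-.5))
E
```

```text
t 7.07 pos [441.3 326.8 117.5] w 12.4 F [-0.2  0.  -0.6] j [0.51 0.19 1.88 0.   1.08 2.08]
axes x,y,z rows
 [[-0.003 -0.001 -1.   ]
 [-0.    -1.     0.001]
 [-1.     0.     0.003]]
world d [  47.7 -202.8    0.5] | in cur tool [ -0.4 202.8 -47.7] | twist cur [-0.      0.0026 -0.0015] | in tgt tool [ -0.5 202.8 -47.7]
[388.50613159 367.22690636]
```

View pics/s5z.png

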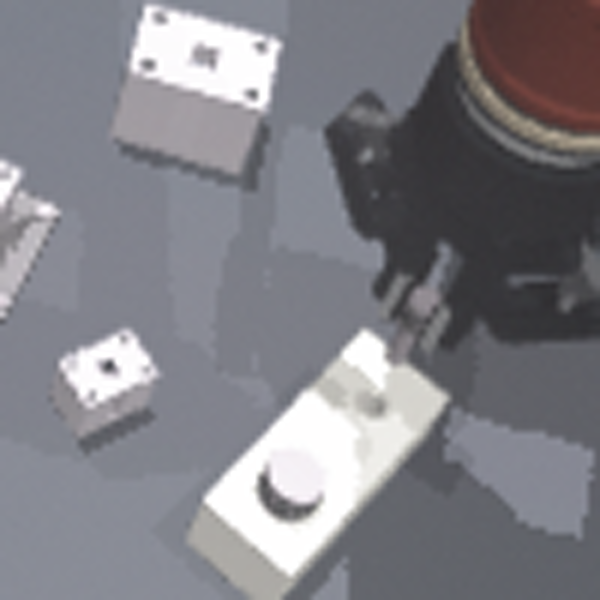

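```bash
python3 - <<'E'
from h import *
f=lambda X:((proj("scene",X)[0]-[380,220]+.5)*6-.5).round(0)
for z in (78,100,114,125,136): print(z,f((441.3,327,z)))
print(f((445.3,327,78)),f((441.3,331,78)))
s=cv2.imread("pics/scene5.png"); cv2.imwrite("pics/s5y.png",cv2.resize(s[255:290,435:465],None,fx=16,fy=16,interpolation=cv2.INTER_CUBIC))
E
```

```text
78 [389. 365.]
100 [403. 341.]
114 [412. 326.]
125 [419. 313.]
136 [426. 300.]
[384. 371.] [397. 371.]
```

View pics/s5y.png

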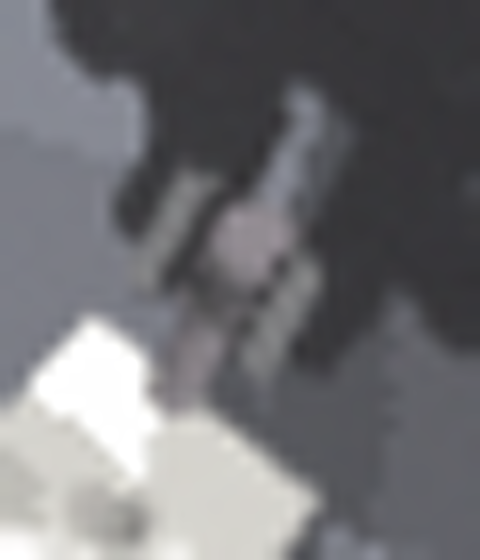

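Emit:
{"method": "drive_tool", "body": {"commands": [{"dp": [0, 0.02, -0.005], "twist": [0, 0.0026, -0.0015], "gripper": 0.005}, {"dp": [0, 0.035, -0.008], "twist": [0, 0, 0], "gripper": 0.005}, {"dp": [0, 0.035, -0.008], "twist": [0, 0, 0], "gripper": 0.005}, {"dp": [0, 0.035, -0.008], "twist": [0, 0, 0], "gripper": 0.005}, {"dp": [0.0, 0.035, -0.008], "twist": [0, 0, 0], "gripper": 0.005}]}}

```text
time: 7.53
eef_pos: [478.9, 166.0, 118.1]
ee_rot: [-0.0, 0.708, 0.001, -0.707]
force: [1.2, 0.2, -0.6]
width: 12.2
```

Emit:
{"method": "drive_tool", "body": {"commands": [{"dp": [0, 0.025, -0.006], "twist": [0, 0, 0], "gripper": 0.005}, {"dp": [0, 0.0163, -0.0043], "twist": [0, 0, 0], "gripper": 0.005}, {"dp": [0, 0, 0], "twist": [0, 0, 0], "gripper": 0.005}, {"dp": [0, 0, 0], "twist": [0, 0, 0], "gripper": 0.005}, {"dp": [0.0, 0, 0], "twist": [0, 0, 0], "gripper": 0.005}]}}

```text
time: 7.95
eef_pos: [489.2, 126.6, 118.4]
ee_rot: [-0.001, 0.708, 0.001, -0.707]
force: [0.4, 0.9, -0.8]
width: 12.1
```

Emit:
{"method": "drive_tool", "body": {"commands": [{"dp": [0, 0, 0], "twist": [0, 0, 0], "gripper": 0.005}, {"dp": [0, 0, 0], "twist": [0, 0, 0], "gripper": 0.005}, {"dp": [0, 0, 0], "twist": [0, 0, 0], "gripper": 0.005}, {"dp": [0, 0, 0], "twist": [0, 0, 0], "gripper": 0.005}, {"dp": [0.0, 0, 0], "twist": [0, 0, 0], "gripper": 0.005}]}}

```text
time: 8.37
eef_pos: [489.6, 126.6, 118.9]
ee_rot: [-0.0, 0.708, 0.001, -0.706]
force: [-0.6, -1.0, 0.1]
width: 11.9
```

```bash
python3 - <<'E'
from h import *
plan((488.6,125.5,94),down(0,-1))
E
```

```text
t 8.37 pos [489.6 126.6 118.9] w 11.9 F [-0.6 -1.   0.1] j [0.11 0.09 1.98 0.   1.06 1.68]
axes x,y,z rows
 [[ 0.003  0.002 -1.   ]
 [ 0.001 -1.    -0.002]
 [-1.    -0.001 -0.003]]
world d [ -1.   -1.1 -24.9] | in cur tool [24.9  1.1  1.1] | twist cur [ 0.0008 -0.0026  0.0015] | in tgt tool [24.9  1.1  1. ]
```

Emit:
{"method": "drive_tool", "body": {"commands": [{"dp": [0.008, 0.0011, 0.0011], "twist": [0, -0.0026, 0.0015], "gripper": 0.005}, {"dp": [0.008, 0, 0], "twist": [0, 0, 0], "gripper": 0.005}, {"dp": [0.006, 0, 0], "twist": [0, 0, 0], "gripper": 0.005}, {"dp": [0.001, 0, 0], "twist": [0, 0, 0], "gripper": 0.005}, {"dp": [0.0, 0, 0], "twist": [0, 0, 0], "gripper": 0.005}]}}

```text
time: 8.78
eef_pos: [487.6, 124.9, 94.5]
ee_rot: [-0.0, -0.706, 0.0, 0.708]
force: [-1.0, 0.8, -1.1]
width: 12.0
```

Emit:
{"method": "drive_tool", "body": {"commands": [{"dp": [0, 0, 0], "twist": [0, 0, 0], "gripper": 0.005}, {"dp": [0, 0, 0], "twist": [0, 0, 0], "gripper": 0.005}, {"dp": [0, 0, 0], "twist": [0, 0, 0], "gripper": 0.005}, {"dp": [0, 0, 0], "twist": [0, 0, 0], "gripper": 0.005}, {"dp": [0.0, 0, 0], "twist": [0, 0, 0], "gripper": 0.005}]}}

```text
time: 9.2
eef_pos: [488.9, 125.0, 96.2]
ee_rot: [-0.0, 0.707, 0.0, -0.707]
force: [0.2, 0.4, -1.1]
width: 12.6
```

```bash
python3 - <<'E'
from h import *
plan((488.6,125.5,94),down(0,-1))
for n,(x,y) in {"scene":(355,225),"top":(265,195)}.items():
    im=camera(n); cv2.imwrite(f"pics/{n}6.png",im[:,:,::-1])
    cv2.imwrite(f"pics/{n[0]}6z.png",cv2.resize(im[y:y+40,x:x+40,::-1],None,fx=14,fy=14,interpolation=cv2.INTER_CUBIC))
f=lambda X:((proj("scene",X)[0]-[355,225]+.5)*14-.5).round(0)
p=cur()[1]
for z in (39.2,35,3.2,-18.8): print(f(p-[0,0,z]))
print("bore",f((488.6,125.5,51)),f((492.6,125.5,51)),f((488.6,129.5,51)))
E
```

```text
t 9.2 pos [488.9 125.   96.2] w 12.6 F [ 0.2  0.4 -1.1] j [0.11 0.13 2.   0.   1.02 1.68]
axes x,y,z rows
 [[ 0.001  0.    -1.   ]
 [-0.    -1.    -0.   ]
 [-1.     0.    -0.001]]
world d [-0.3  0.5 -2.2] | in cur tool [ 2.2 -0.5  0.3] | twist cur [-0.     -0.0006  0.0001] | in tgt tool [ 2.2 -0.5  0.3]
[262. 323.]
[265. 312.]
[283. 227.]
[296. 165.]
bore [261. 339.] [248. 351.] [276. 351.]
```

View pics/s6z.png

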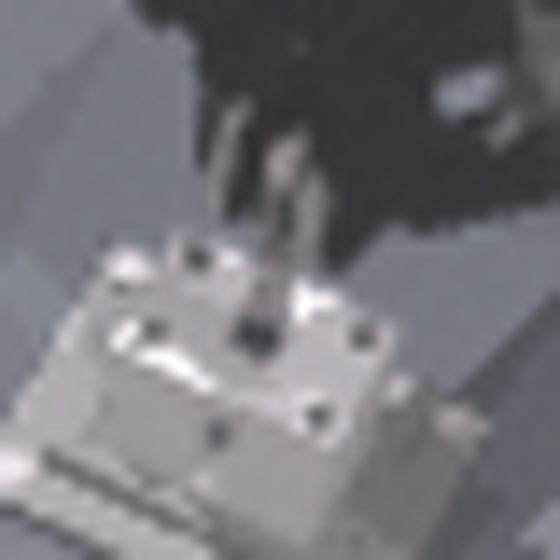

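View pics/t6z.png

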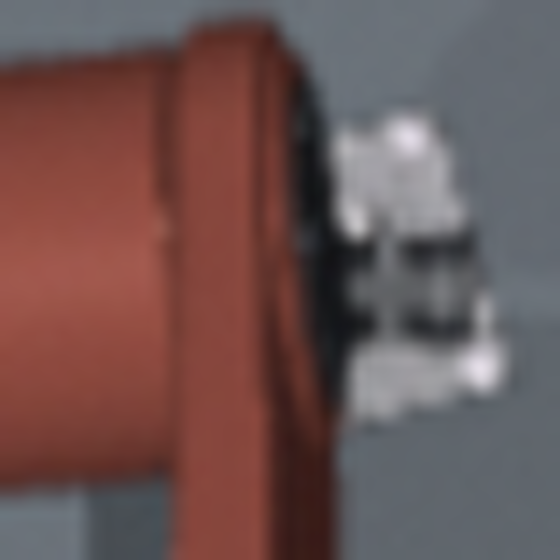

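```bash
python3 - <<'E'
from h import *
s=cv2.imread("pics/scene6.png"); print(s[238:254,366:380].min(axis=2))
t=s[230:256,362:386]; t=np.clip(t.astype(float)*1.3,0,255).astype(np.uint8); cv2.imwrite("pics/s6y.png",cv2.resize(t,None,fx=22,fy=22,interpolation=cv2.INTER_LANCZOS4))
E
```

```text
[[118 120 119 119 123  69  54  68 108 103 106 121  77  57]
 [118 120 119 118 125  62  58  73  92  75 120 123  88  59]
 [120 121 122 119 117  73  87  88  94  72 119 123  76  57]
 [119 139 135 123 127 119 119 116  97  76 120 122  64  55]
 [122 162 124 130 161 149 130 114  92 102 121 106  60  56]
 [145 173 103  89 169 222 170 122 108 106 122 109  65  61]
 [160 160 145 137 175 177 175 147 128 123 140 122  93  92]
 [157 157 173 174 178 179 175 122 127 135 209 165 151 129]
 [158 157 159 158 173 176 150 123 128 155 245 243 228 170]
 [154 160 159 157 158 155 116 116 123 145 241 185 175 175]
 [114 157 161 159 159 132  74  76  91 147 177 180 179 178]
 [161 180 162 161 160 122  87  71  78 148 176 177 179 179]
 [248 242 195 164 160 160 141 106 131 174 177 177 177 179]
 [179 234 248 190 167 160 160 155 176 178 177 176 178 176]
 [152 152 181 232 193 166 166 166 167 182 185 186 180 176]
 [153 152 153 150 157 177 186 187 191 191 207 201 176 179]]
```

View pics/s6y.png

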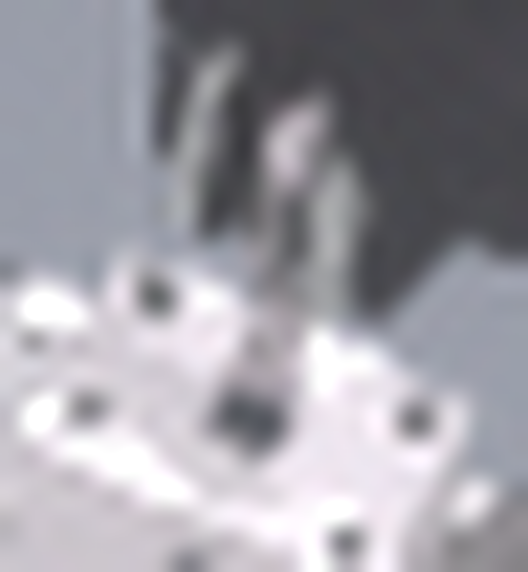

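Emit:
{"method": "drive_tool", "body": {"commands": [{"dp": [0.003, 0, 0], "twist": [0, 0, 0], "gripper": 0.005}, {"dp": [0.003, 0, 0], "twist": [0, 0, 0], "gripper": 0.005}, {"dp": [0.003, 0, 0], "twist": [0, 0, 0], "gripper": 0.005}, {"dp": [0.001, 0, 0], "twist": [0, 0, 0], "gripper": 0.005}, {"dp": [0.0, 0, 0], "twist": [0, 0, 0], "gripper": 0.005}]}}

```text
time: 9.72
eef_pos: [488.4, 124.9, 85.3]
ee_rot: [-0.0, -0.707, 0.0, 0.707]
force: [-0.2, -0.2, -1.4]
width: 12.0
```

```bash
python3 - <<'E'
from h import *
plan((488.9,125,56),down(0,-1))
s=camera("scene")[:,:,::-1]; cv2.imwrite("pics/scene7.png",s)
t=s[230:256,362:386]; t=np.clip(t.astype(float)*1.3,0,255).astype(np.uint8); cv2.imwrite("pics/s7y.png",cv2.resize(t,None,fx=22,fy=22,interpolation=cv2.INTER_LANCZOS4))
E
```

```text
t 9.72 pos [488.4 124.9  85.3] w 12.0 F [-0.2 -0.2 -1.4] j [ 0.11  0.14  2.   -0.    1.    1.68]
axes x,y,z rows
 [[-0.001 -0.    -1.   ]
 [ 0.    -1.     0.   ]
 [-1.    -0.     0.001]]
world d [  0.5   0.1 -29.3] | in cur tool [29.3 -0.1 -0.5] | twist cur [ 0.      0.0006 -0.0001] | in tgt tool [29.3 -0.1 -0.5]
```

View pics/s7y.png

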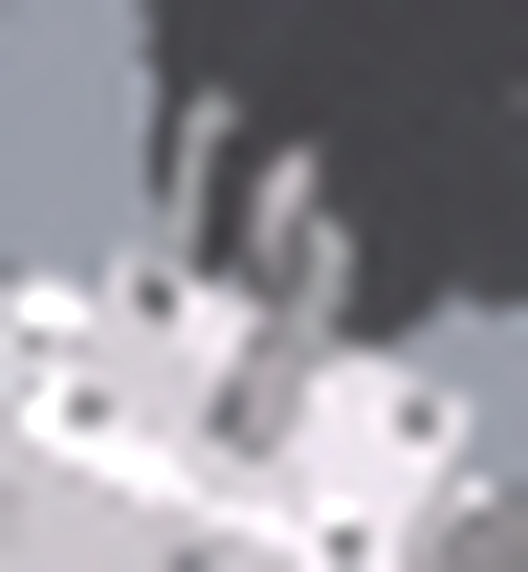

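Emit:
{"method": "drive_tool", "body": {"commands": [{"dp": [0.002, 0.0006, -0.0005], "twist": [0, 0, 0], "gripper": 0.005}, {"dp": [0.003, 0, 0], "twist": [0, 0, 0], "gripper": 0.005}, {"dp": [0.003, 0, 0], "twist": [0, 0, 0], "gripper": 0.005}, {"dp": [0.002, 0, 0], "twist": [0, 0, 0], "gripper": 0.005}, {"dp": [0.0, 0, 0], "twist": [0, 0, 0], "gripper": 0.005}]}}

```text
time: 10.18
eef_pos: [488.7, 124.4, 75.2]
ee_rot: [-0.0, -0.707, 0.0, 0.707]
force: [0.8, -0.2, -0.5]
width: 12.3
```

```bash
python3 - <<'E'
from h import *
plan((488.9,125,56),down(0,-1))
s=camera("scene")[:,:,::-1]; cv2.imwrite("pics/scene8.png",s)
t=s[230:256,362:386]; t=np.clip(t.astype(float)*1.3,0,255).astype(np.uint8); cv2.imwrite("pics/s8y.png",cv2.resize(t,None,fx=22,fy=22,interpolation=cv2.INTER_LANCZOS4))
E
```

```text
t 10.18 pos [488.7 124.4  75.2] w 12.3 F [ 0.8 -0.2 -0.5] j [0.11 0.16 2.01 0.   0.98 1.68]
axes x,y,z rows
 [[-0.001 -0.    -1.   ]
 [-0.    -1.     0.   ]
 [-1.     0.     0.001]]
world d [  0.2   0.6 -19.2] | in cur tool [19.2 -0.6 -0.2] | twist cur [-0.     0.001 -0.   ] | in tgt tool [19.2 -0.6 -0.2]
```

View pics/s8y.png

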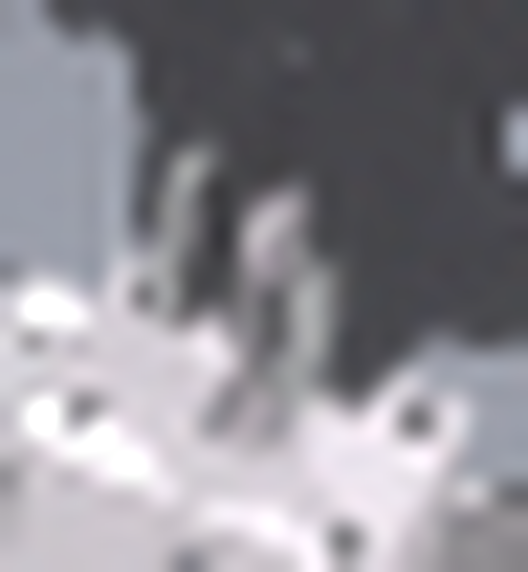

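Emit:
{"method": "drive_tool", "body": {"commands": [{"dp": [0.004, 0.0004, -0.0003], "twist": [0, 0, 0], "gripper": 0.005}, {"dp": [0.004, 0, 0], "twist": [0, 0, 0], "gripper": 0.005}, {"dp": [0.004, 0, 0], "twist": [0, 0, 0], "gripper": 0.005}, {"dp": [0.004, 0, 0], "twist": [0, 0, 0], "gripper": 0.005}, {"dp": [0.0, 0, 0], "twist": [0, 0, 0], "gripper": 0.005}]}}

```text
time: 10.65
eef_pos: [488.7, 123.9, 58.7]
ee_rot: [-0.0, -0.707, 0.0, 0.708]
force: [-0.1, 0.3, -0.5]
width: 12.1
```

Emit:
{"method": "drive_tool", "body": {"commands": [{"dp": [0, 0, 0], "twist": [0, 0, 0], "gripper": 0.005}, {"dp": [0, 0, 0], "twist": [0, 0, 0], "gripper": 0.005}, {"dp": [0, 0, 0], "twist": [0, 0, 0], "gripper": 0.005}, {"dp": [0, 0, 0], "twist": [0, 0, 0], "gripper": 0.005}, {"dp": [0.0, 0, 0], "twist": [0, 0, 0], "gripper": 0.005}]}}

```text
time: 11.07
eef_pos: [489.6, 124.0, 60.1]
ee_rot: [-0.0, 0.707, 0.0, -0.707]
force: [-0.3, 0.4, -0.8]
width: 12.1
```

Emit:
{"method": "drive_tool", "body": {"commands": [{"dp": [0.002, 0, 0], "twist": [0, 0, 0], "gripper": 0.005}, {"dp": [0.001, 0, 0], "twist": [0, 0, 0], "gripper": 0.005}, {"dp": [0, 0, 0], "twist": [0, 0, 0], "gripper": 0.005}, {"dp": [0, 0, 0], "twist": [0, 0, 0], "gripper": 0.016}, {"dp": [0.0, 0, 0], "twist": [0, 0, 0], "gripper": 0.03}]}}

```text
time: 11.48
eef_pos: [489.5, 124.0, 56.9]
ee_rot: [-0.0, 0.707, -0.0, -0.707]
force: [-0.1, -0.3, 0.5]
width: 26.9
```

Emit:
{"method": "drive_tool", "body": {"commands": [{"dp": [0, 0, 0], "twist": [0, 0, 0], "gripper": 0.04}, {"dp": [0, 0, 0], "twist": [0, 0, 0], "gripper": 0.04}, {"dp": [0, 0, 0], "twist": [0, 0, 0], "gripper": 0.04}, {"dp": [-0.02, 0, 0], "twist": [0, 0, 0], "gripper": 0.04}, {"dp": [-0.03, 0, 0], "twist": [0, 0, 0], "gripper": 0.04}]}}

```text
time: 11.9
eef_pos: [485.9, 123.6, 104.0]
ee_rot: [-0.0, -0.704, 0.0, 0.71]
force: [-0.1, 0.2, -0.1]
width: 40.0
```

Emit:
{"method": "drive_tool", "body": {"commands": [{"dp": [-0.03, 0, 0], "twist": [0, 0, 0], "gripper": 0.06}, {"dp": [-0.02, 0, 0], "twist": [0, 0, 0], "gripper": 0.08}, {"dp": [0, 0, 0], "twist": [-0.1, 0, 0], "gripper": 0.08}, {"dp": [0, 0, 0], "twist": [-0.1, 0, 0], "gripper": 0.08}, {"dp": [0, 0, 0], "twist": [-0.09, 0, 0], "gripper": 0.08}]}}

```text
time: 12.32
eef_pos: [489.9, 124.1, 157.9]
ee_rot: [0.104, 0.7, 0.104, -0.699]
force: [0.3, -0.5, -0.8]
width: 79.7
```

```bash
python3 - <<'E'
from h import *
plan((489,125,100),down(16.6,-1))
s=camera("scene")[:,:,::-1]; cv2.imwrite("pics/scene9.png",s)
t=s[225:275,345:405]; cv2.imwrite("pics/s9y.png",cv2.resize(t,None,fx=12,fy=12,interpolation=cv2.INTER_LANCZOS4))
f=lambda X:((proj("scene",X)[0]-[345,225]+.5)*12-.5).round(0)
print(f((489,125,73)),f((489,125,51)))
E
```

```text
t 12.32 pos [489.9 124.1 157.9] w 79.7 F [ 0.3 -0.5 -0.8] j [0.11 0.04 1.96 0.   1.14 1.39]
axes x,y,z rows
 [[ 0.002  0.    -1.   ]
 [ 0.291 -0.957  0.   ]
 [-0.957 -0.291 -0.002]]
world d [ -0.9   0.9 -57.9] | in cur tool [57.9 -1.2  0.7] | twist cur [ 0.0051 -0.0018 -0.0003] | in tgt tool [57.9 -1.2  0.6]
[352. 241.] [341. 290.]
```

View pics/s9y.png

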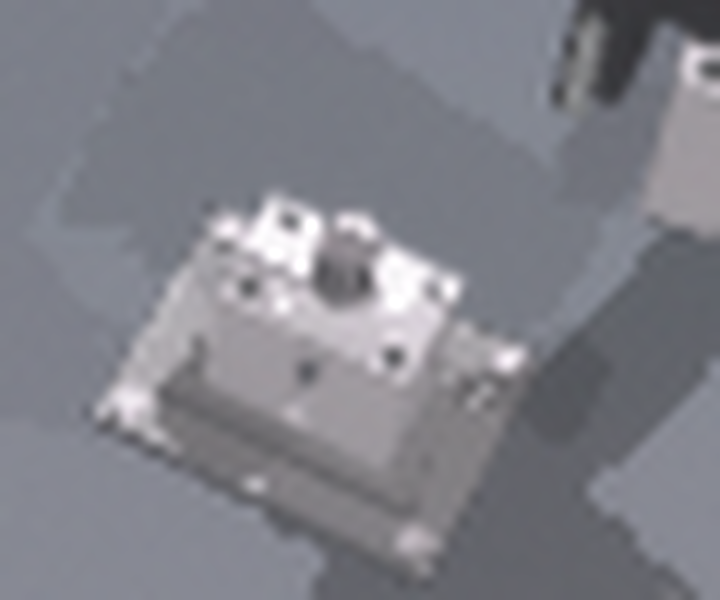

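Emit:
{"method": "drive_tool", "body": {"commands": [{"dp": [0.02, 0, 0.0006], "twist": [0.005, -0.0018, 0], "gripper": 0.066}, {"dp": [0.025, 0, 0], "twist": [0, 0, 0], "gripper": 0.066}, {"dp": [0.025, 0, 0], "twist": [0, 0, 0], "gripper": 0.066}, {"dp": [0.01, 0, 0], "twist": [0, 0, 0], "gripper": 0.066}, {"dp": [0, 0, 0], "twist": [0, 0, 0], "gripper": 0.066}]}}

```text
time: 12.78
eef_pos: [485.7, 123.5, 73.8]
ee_rot: [-0.1, -0.697, -0.1, 0.703]
force: [-0.2, 0.4, 0.3]
width: 65.9
```

Emit:
{"method": "drive_tool", "body": {"commands": [{"dp": [0, 0, 0], "twist": [0, 0, 0], "gripper": 0.066}, {"dp": [0, 0, 0], "twist": [0, 0, 0], "gripper": 0.066}, {"dp": [0, 0, 0], "twist": [0, 0, 0], "gripper": 0.066}, {"dp": [0, 0, 0], "twist": [0, 0, 0], "gripper": 0.066}, {"dp": [0, 0, 0], "twist": [0, 0, 0], "gripper": 0.066}]}}

```text
time: 13.2
eef_pos: [489.8, 123.9, 78.1]
ee_rot: [0.101, 0.7, 0.1, -0.7]
force: [0.8, 0.2, 0.4]
width: 66.3
```

```bash
python3 - <<'E'
from h import *
plan((489,124.3,13),down(16.6,-1))
s=camera("scene")[:,:,::-1]; cv2.imwrite("pics/scene10.png",s)
t=s[215:275,340:410]; cv2.imwrite("pics/s10y.png",cv2.resize(t,None,fx=10,fy=10,interpolation=cv2.INTER_LANCZOS4))
E
```

```text
t 13.2 pos [489.8 123.9  78.1] w 66.3 F [0.8 0.2 0.4] j [ 0.11  0.16  2.   -0.    0.98  1.4 ]
axes x,y,z rows
 [[ 0.001 -0.    -1.   ]
 [ 0.281 -0.96   0.   ]
 [-0.96  -0.281 -0.001]]
world d [ -0.8   0.4 -65.1] | in cur tool [65.1 -0.6  0.7] | twist cur [-0.0048 -0.0005 -0.0004] | in tgt tool [65.1 -0.6  0.6]
```

View pics/s10y.png

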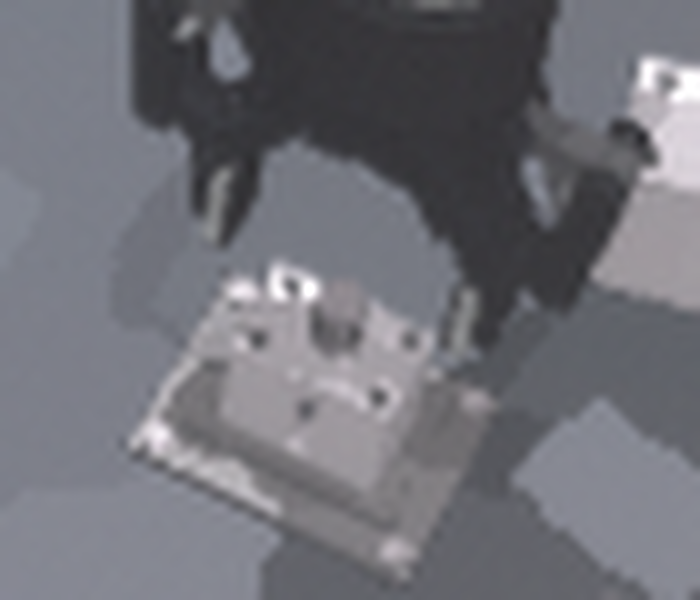

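Emit:
{"method": "drive_tool", "body": {"commands": [{"dp": [0.01, 0, 0.0007], "twist": [-0.005, 0, 0], "gripper": 0.066}, {"dp": [0.012, 0, 0], "twist": [0, 0, 0], "gripper": 0.066}, {"dp": [0.012, 0, 0], "twist": [0, 0, 0], "gripper": 0.066}, {"dp": [0.01, 0, 0], "twist": [0, 0, 0], "gripper": 0.066}, {"dp": [0.004, 0, 0], "twist": [0, 0, 0], "gripper": 0.066}]}}

```text
time: 13.67
eef_pos: [485.6, 123.3, 25.9]
ee_rot: [-0.102, -0.697, -0.102, 0.702]
force: [-0.2, -1.1, -1.2]
width: 66.0
```

Emit:
{"method": "drive_tool", "body": {"commands": [{"dp": [0.004, 0, 0], "twist": [0, 0, 0], "gripper": 0.066}, {"dp": [0.004, 0, 0], "twist": [0, 0, 0], "gripper": 0.066}, {"dp": [0.003, 0, 0], "twist": [0, 0, 0], "gripper": 0.066}, {"dp": [0.002, 0, 0], "twist": [0, 0, 0], "gripper": 0.066}, {"dp": [0, 0, 0], "twist": [0, 0, 0], "gripper": 0.066}]}}

```text
time: 14.08
eef_pos: [487.9, 123.6, 15.6]
ee_rot: [-0.102, -0.699, -0.102, 0.7]
force: [-0.6, 0.4, -0.4]
width: 66.0
```

Emit:
{"method": "drive_tool", "body": {"commands": [{"dp": [0, 0, 0], "twist": [0, 0, 0], "gripper": 0.066}, {"dp": [0, 0, 0], "twist": [0, 0, 0], "gripper": 0.066}, {"dp": [0, 0, 0], "twist": [0, 0, 0], "gripper": 0.066}, {"dp": [0, 0, 0], "twist": [0, 0, 0], "gripper": 0.066}, {"dp": [0, 0, 0], "twist": [0, 0, 0], "gripper": 0.066}]}}

```text
time: 14.5
eef_pos: [488.2, 123.6, 16.1]
ee_rot: [-0.102, -0.699, -0.102, 0.7]
force: [-0.4, -0.0, 0.2]
width: 65.7
```

```bash
python3 - <<'E'
from h import *
plan((489,124.3,13),down(16.6,-1))
s=camera("scene")[:,:,::-1]; cv2.imwrite("pics/scene11.png",s)
t=s[215:275,340:410]; cv2.imwrite("pics/s11y.png",cv2.resize(t,None,fx=10,fy=10,interpolation=cv2.INTER_LANCZOS4))
E
```

```text
t 14.5 pos [488.2 123.6  16.1] w 65.7 F [-0.4 -0.   0.2] j [ 0.11  0.26  2.02 -0.    0.86  1.39]
axes x,y,z rows
 [[-0.001 -0.    -1.   ]
 [ 0.286 -0.958  0.   ]
 [-0.958 -0.286  0.001]]
world d [ 0.8  0.7 -3.1] | in cur tool [ 3.1 -0.4 -1. ] | twist cur [ 0.0003  0.0013 -0.0001] | in tgt tool [ 3.1 -0.4 -1. ]
```

View pics/s11y.png

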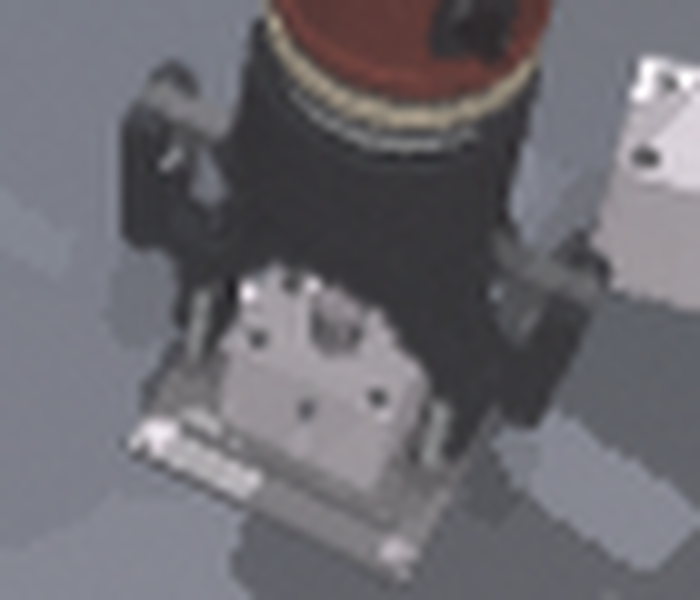

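Emit:
{"method": "drive_tool", "body": {"commands": [{"dp": [0.002, -0.0004, -0.001], "twist": [0, 0.001, 0], "gripper": 0.066}, {"dp": [0.001, 0, 0], "twist": [0, 0, 0], "gripper": 0.066}, {"dp": [0, 0, 0], "twist": [0, 0, 0], "gripper": 0.066}, {"dp": [0, 0, 0], "twist": [0, 0, 0], "gripper": 0.06}, {"dp": [0, 0, 0], "twist": [0, 0, 0], "gripper": 0.055}], "squeeze": 40}}

```text
time: 14.97
eef_pos: [488.7, 124.3, 12.8]
ee_rot: [-0.102, -0.699, -0.102, 0.7]
force: [0.4, 0.2, -0.2]
width: 55.2
```

Emit:
{"method": "drive_tool", "body": {"commands": [{"dp": [0, 0, 0], "twist": [0, 0, 0], "gripper": 0.052}, {"dp": [0, 0, 0], "twist": [0, 0, 0], "gripper": 0.048}, {"dp": [0, 0, 0], "twist": [0, 0, 0], "gripper": 0.04}, {"dp": [0, 0, 0], "twist": [0, 0, 0], "gripper": 0.04}, {"dp": [0, 0, 0], "twist": [0, 0, 0], "gripper": 0.04}]}}

```text
time: 15.38
eef_pos: [489.1, 124.3, 13.0]
ee_rot: [-0.102, -0.7, -0.102, 0.7]
force: [0.1, -0.0, 0.4]
width: 49.8
```

Emit:
{"method": "drive_tool", "body": {"commands": [{"dp": [0, 0, 0], "twist": [0, 0, 0], "gripper": 0.04}, {"dp": [0, 0, 0], "twist": [0, 0, 0], "gripper": 0.04}, {"dp": [0, 0, 0], "twist": [0, 0, 0], "gripper": 0.04}, {"dp": [0, 0, 0], "twist": [0, 0, 0], "gripper": 0.04}, {"dp": [0, 0, 0], "twist": [0, 0, 0], "gripper": 0.04}], "squeeze": 90}}

```text
time: 15.8
eef_pos: [489.3, 124.3, 13.2]
ee_rot: [0.102, 0.7, 0.102, -0.7]
force: [0.0, -0.2, 2.3]
width: 49.1
```

```bash
python3 - <<'E'
from h import *
plan((489,124.3,113),down(16.6,-1))
E
```

```text
t 15.8 pos [489.3 124.3  13.2] w 49.1 F [ 0.  -0.2  2.3] j [ 0.11  0.27  2.02 -0.    0.85  1.39]
axes x,y,z rows
 [[ 0.    -0.    -1.   ]
 [ 0.286 -0.958  0.   ]
 [-0.958 -0.286 -0.   ]]
world d [-0.3 -0.  99.8] | in cur tool [-99.8  -0.1   0.3] | twist cur [ 0.0003 -0.0001 -0.0001] | in tgt tool [-99.8  -0.1   0.3]
```

Emit:
{"method": "drive_tool", "body": {"commands": [{"dp": [-0.003, 0, 0], "twist": [0, 0, 0], "gripper": 0.04}, {"dp": [-0.006, 0, 0], "twist": [0, 0, 0], "gripper": 0.04}, {"dp": [-0.01, 0, 0], "twist": [0, 0, 0], "gripper": 0.04}, {"dp": [-0.012, 0, 0], "twist": [0, 0, 0], "gripper": 0.04}, {"dp": [-0.014, 0, 0], "twist": [0, 0, 0], "gripper": 0.04}]}}

```text
time: 16.22
eef_pos: [487.9, 124.1, 58.3]
ee_rot: [-0.102, -0.699, -0.102, 0.701]
force: [0.2, 1.0, -1.7]
width: 49.1
```

Emit:
{"method": "drive_tool", "body": {"commands": [{"dp": [-0.016, 0, 0], "twist": [0, 0, 0], "gripper": 0.04}, {"dp": [-0.016, 0, 0], "twist": [0, 0, 0], "gripper": 0.04}, {"dp": [-0.016, 0, 0], "twist": [0, 0, 0], "gripper": 0.04}, {"dp": [-0.016, 0, 0], "twist": [0, 0, 0], "gripper": 0.04}, {"dp": [-0.014, 0, 0], "twist": [0, 0, 0], "gripper": 0.04}]}}

```text
time: 16.63
eef_pos: [489.0, 124.3, 138.0]
ee_rot: [0.102, 0.7, 0.102, -0.7]
force: [0.9, -0.3, -1.6]
width: 49.1
```

Emit:
{"method": "drive_tool", "body": {"commands": [{"dp": [-0.013, 0, 0], "twist": [0, 0, 0], "gripper": 0.04}, {"dp": [-0.013, 0, 0], "twist": [0, 0, 0], "gripper": 0.04}, {"dp": [-0.013, 0, 0], "twist": [0, 0, 0], "gripper": 0.04}, {"dp": [-0.01, 0, 0], "twist": [0, 0, 0], "gripper": 0.04}, {"dp": [-0.005, 0, 0], "twist": [0, 0, 0], "gripper": 0.04}]}}

```text
time: 17.05
eef_pos: [489.7, 124.4, 192.4]
ee_rot: [0.102, 0.701, 0.102, -0.699]
force: [0.2, 0.5, -1.4]
width: 49.1
```

```bash
cat >> h.py <<'E'
VP=np.array([602.5,-240.1,206.1]); 
def RB(yaw=-0.137,lean=0.4): return R.from_euler("ZY",[yaw,-lean]).as_matrix()
def tgt(yaw=-0.137,lean=0.4,vp=VP,off=15.3):
    B=RB(yaw,lean); T=np.c_[-B[:,2],-B[:,1],-B[:,0]]  # tool x=-z, y=-y, z=-x
    assert np.linalg.det(T)>0
    return vp+off*T[:,0],T
E
python3 - <<'E'
from h import *
p,T=tgt(lean=0); plan(p,T); p,T=tgt(); plan(p,T); print(p)
s=camera("scene")[:,:,::-1]; cv2.imwrite("pics/scene12.png",s)
t=s[180:280,320:420]; cv2.imwrite("pics/s12y.png",cv2.resize(t,None,fx=6,fy=6,interpolation=cv2.INTER_LANCZOS4))
E
```

```text
t 17.05 pos [489.7 124.4 192.4] w 49.1 F [ 0.2  0.5 -1.4] j [ 0.11 -0.    1.93 -0.    1.21  1.39]
axes x,y,z rows
 [[ 0.002  0.    -1.   ]
 [ 0.286 -0.958  0.001]
 [-0.958 -0.286 -0.002]]
world d [ 112.8 -364.5   -1.6] | in cur tool [  1.8 381.5  -3.8] | twist cur [ 4.271e-01 -2.500e-03 -1.000e-04] | in tgt tool [   1.6  345.7 -161.5]
t 17.05 pos [489.7 124.4 192.4] w 49.1 F [ 0.2  0.5 -1.4] j [ 0.11 -0.    1.93 -0.    1.21  1.39]
axes x,y,z rows
 [[ 0.002  0.    -1.   ]
 [ 0.286 -0.958  0.001]
 [-0.958 -0.286 -0.002]]
world d [ 1.187e+02 -3.653e+02 -3.000e-01] | in cur tool [  0.6 384.   -9.2] | twist cur [0.4213 0.3914 0.0853] | in tgt tool [  65.5  345.7 -154.1]
[ 608.40227424 -240.91370879  192.00776679]
```

View pics/s12y.png

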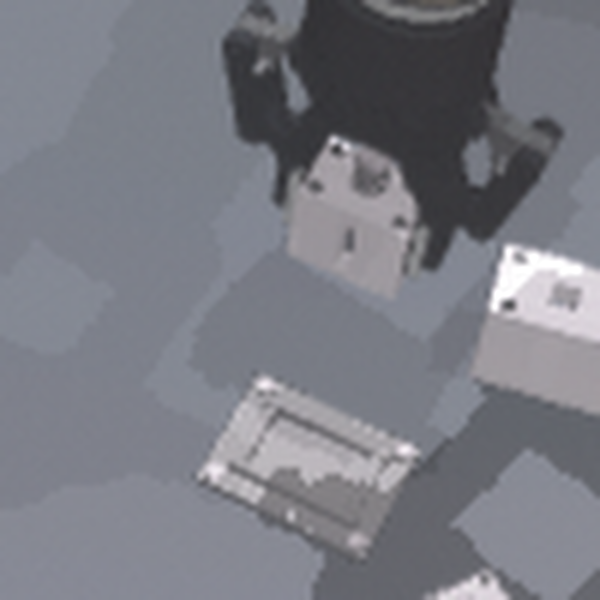

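Emit:
{"method": "drive_tool", "body": {"commands": [{"dp": [0, 0.01, 0], "twist": [0.06, 0, 0], "gripper": 0.04}, {"dp": [0, 0.02, 0], "twist": [0.08, 0, 0], "gripper": 0.04}, {"dp": [0, 0.025, -0.005], "twist": [0.1, 0, 0], "gripper": 0.04}, {"dp": [0, 0.025, -0.007], "twist": [0.1, 0, 0], "gripper": 0.04}, {"dp": [0, 0.025, -0.01], "twist": [0.08, 0, 0], "gripper": 0.04}]}}

```text
time: 17.52
eef_pos: [521.4, 20.5, 189.1]
ee_rot: [0.047, -0.705, 0.047, 0.706]
force: [0.4, 0.4, -1.4]
width: 49.3
```

Emit:
{"method": "drive_tool", "body": {"commands": [{"dp": [0, 0.025, -0.012], "twist": [0, 0, 0], "gripper": 0.04}, {"dp": [0, 0.025, -0.012], "twist": [0, 0, 0], "gripper": 0.04}, {"dp": [0, 0.025, -0.012], "twist": [0, 0, 0], "gripper": 0.04}, {"dp": [0, 0.025, -0.012], "twist": [0, 0, 0], "gripper": 0.04}, {"dp": [0, 0.025, -0.012], "twist": [0, 0, 0], "gripper": 0.04}]}}

```text
time: 17.93
eef_pos: [564.8, -111.7, 188.9]
ee_rot: [0.046, -0.705, 0.046, 0.707]
force: [0.1, 0.7, -2.0]
width: 49.0
```

```bash
python3 - <<'E'
from h import *
p,T=tgt(lean=0); plan(p,T); p,T=tgt(); plan(p,T); print(p)
E
```

```text
t 17.93 pos [ 564.8 -111.7  188.9] w 49.0 F [ 0.1  0.7 -2. ] j [-0.32  0.15  1.77 -0.    1.22  1.38]
axes x,y,z rows
 [[-0.003  0.    -1.   ]
 [-0.13  -0.992 -0.   ]
 [-0.992  0.13   0.003]]
world d [  37.7 -128.4    1.9] | in cur tool [ -2.  122.4 -54. ] | twist cur [0.0068 0.0026 0.0001] | in tgt tool [ -1.9 122.1 -54.8]
t 17.93 pos [ 564.8 -111.7  188.9] w 49.0 F [ 0.1  0.7 -2. ] j [-0.32  0.15  1.77 -0.    1.22  1.38]
axes x,y,z rows
 [[-0.003  0.    -1.   ]
 [-0.13  -0.992 -0.   ]
 [-0.992  0.13   0.003]]
world d [  43.6 -129.2    3.1] | in cur tool [ -3.3 122.5 -59.9] | twist cur [0.0067 0.4026 0.0015] | in tgt tool [ 20.8 122.1 -57.2]
[ 608.40227424 -240.91370879  192.00776679]
```

Emit:
{"method": "drive_tool", "body": {"commands": [{"dp": [-0.002, 0.025, -0.008], "twist": [0.0067, 0, 0], "gripper": 0.04}, {"dp": [0, 0.025, -0.008], "twist": [0, 0, 0], "gripper": 0.04}, {"dp": [0, 0.025, -0.008], "twist": [0, 0, 0], "gripper": 0.04}, {"dp": [0, 0.025, -0.008], "twist": [0, 0, 0], "gripper": 0.04}, {"dp": [0, 0.022, -0.008], "twist": [0, 0, 0], "gripper": 0.04}]}}

```text
time: 18.35
eef_pos: [587.8, -238.2, 190.8]
ee_rot: [0.049, -0.704, 0.048, 0.706]
force: [0.3, -0.5, -2.7]
width: 49.2
```

Emit:
{"method": "drive_tool", "body": {"commands": [{"dp": [0, 0, 0], "twist": [0, 0.04, 0], "gripper": 0.04}, {"dp": [0, 0, 0], "twist": [0, 0.07, 0], "gripper": 0.04}, {"dp": [0, 0, 0], "twist": [0, 0.07, 0], "gripper": 0.04}, {"dp": [0, 0, 0], "twist": [0, 0.07, 0], "gripper": 0.04}, {"dp": [0, 0, 0], "twist": [0, 0.05, 0], "gripper": 0.04}]}}

```text
time: 18.77
eef_pos: [587.1, -236.4, 190.5]
ee_rot: [-0.041, 0.803, -0.055, -0.592]
force: [-1.4, 0.2, -2.7]
width: 48.9
```

Emit:
{"method": "drive_tool", "body": {"commands": [{"dp": [0, 0, 0], "twist": [0, 0.05, 0], "gripper": 0.04}, {"dp": [0, 0, 0], "twist": [0, 0.03, 0], "gripper": 0.04}, {"dp": [0, 0, 0], "twist": [0, 0.02, 0], "gripper": 0.04}, {"dp": [0, 0, 0], "twist": [0, 0, 0], "gripper": 0.04}, {"dp": [0, 0, 0], "twist": [0, 0, 0], "gripper": 0.04}]}}

```text
time: 19.18
eef_pos: [588.0, -236.6, 191.3]
ee_rot: [-0.038, 0.831, -0.057, -0.552]
force: [0.5, 0.4, -1.7]
width: 49.3
```

```bash
python3 - <<'E'
from h import *
p,T=tgt(); plan(p,T)
for n,(x,y) in {"scene":(140,120),"top":(340,60)}.items():
    s=camera(n)[:,:,::-1]; cv2.imwrite(f"pics/{n}13.png",s)
    cv2.imwrite(f"pics/{n[0]}13y.png",cv2.resize(s[y:y+130,x:x+160],None,fx=4.6,fy=4.6,interpolation=cv2.INTER_LANCZOS4))
E
```

```text
t 19.18 pos [ 588.  -236.6  191.3] w 49.3 F [ 0.5  0.4 -1.7] j [-0.57  0.06  1.92  0.23  0.82  1.01]
axes x,y,z rows
 [[ 0.384 -0.053 -0.922]
 [-0.136 -0.991 -0.   ]
 [-0.913  0.126 -0.387]]
world d [20.4 -4.3  0.7] | in cur tool [  7.4   1.5 -19.4] | twist cur [0.0001 0.0023 0.0002] | in tgt tool [  7.4   1.5 -19.4]
```

View pics/s13y.png

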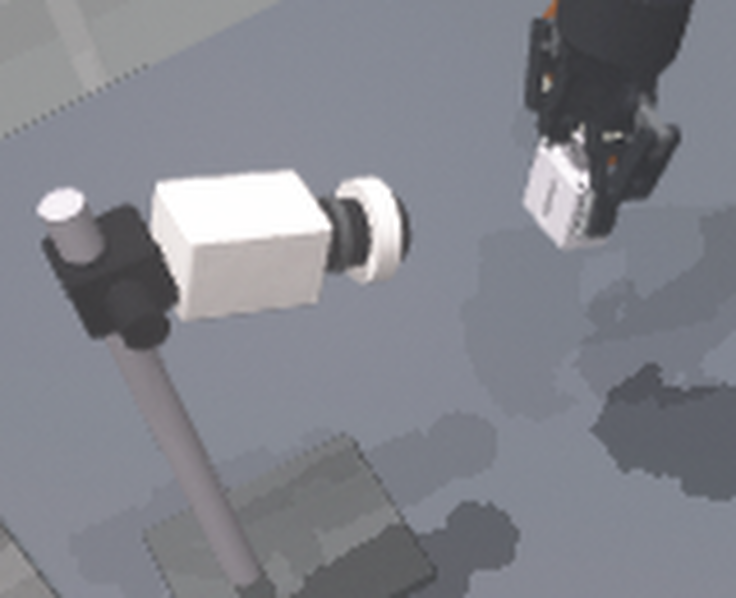

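View pics/t13y.png

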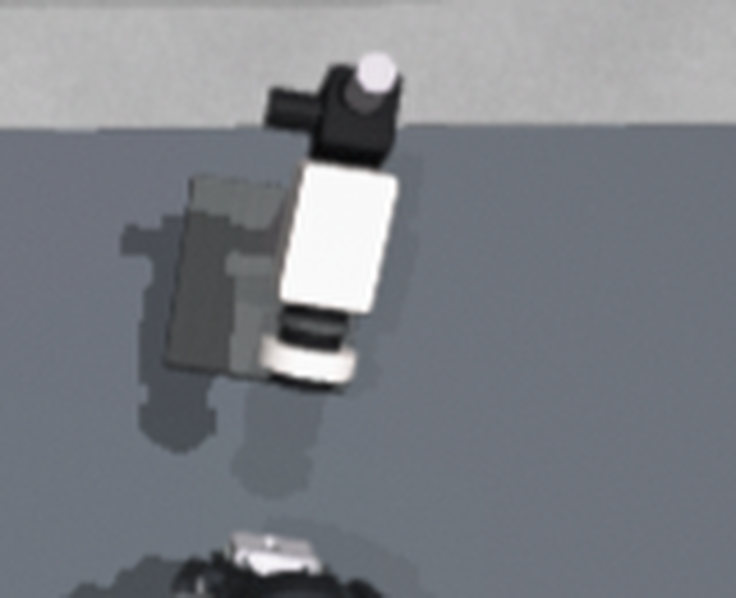

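```bash
python3 - <<'E'
from h import *
q=np.array([693.73,-252.66,245]);B=RB(-0.137)
a=np.linspace(0,2*np.pi,60)
for n,(x,y) in {"scene":(140,120),"top":(340,60)}.items():
    im=cv2.imread(f"pics/{n}13.png")[y:y+130,x:x+160]; im=cv2.resize(im,None,fx=4.6,fy=4.6,interpolation=cv2.INTER_LANCZOS4)
    def dr(pts,c): cv2.polylines(im,[((proj(n,pts)-[x,y]+.5)*4.6-.5).round().astype(np.int32)],True,c,1)
    for xx,r,c in ((0,20,(0,255,0)),(0,30,(0,0,255)),(54,20,(255,0,0))):
        dr(np.array([q+B@np.array([xx,r*np.cos(t),r*np.sin(t)]) for t in a]),c)
    for xx in (54,134): dr(np.array([q+B@np.array([xx,u,v]) for u,v in ((28,28),(28,-28),(-28,-28),(-28,28))]),(255,0,255))
    cv2.imwrite(f"pics/{n[0]}13o.png",im)
E
```

```text
(no output)
```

View pics/s13o.png

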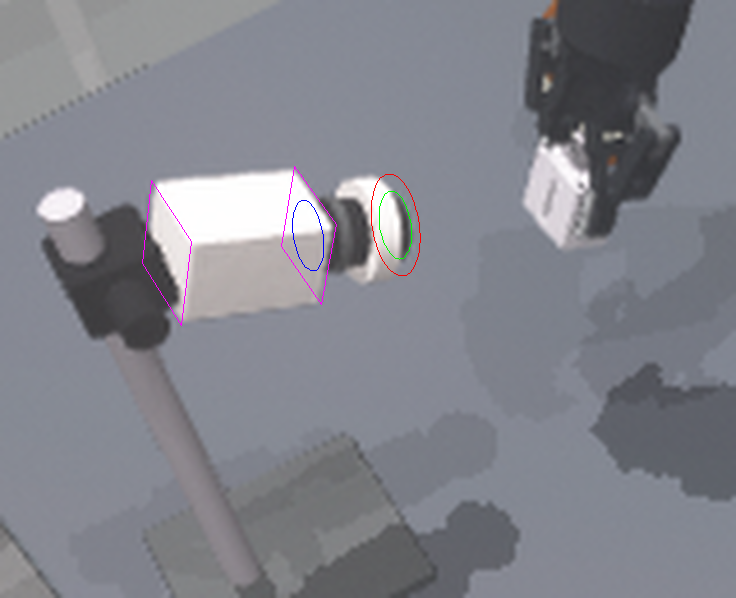

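View pics/t13o.png

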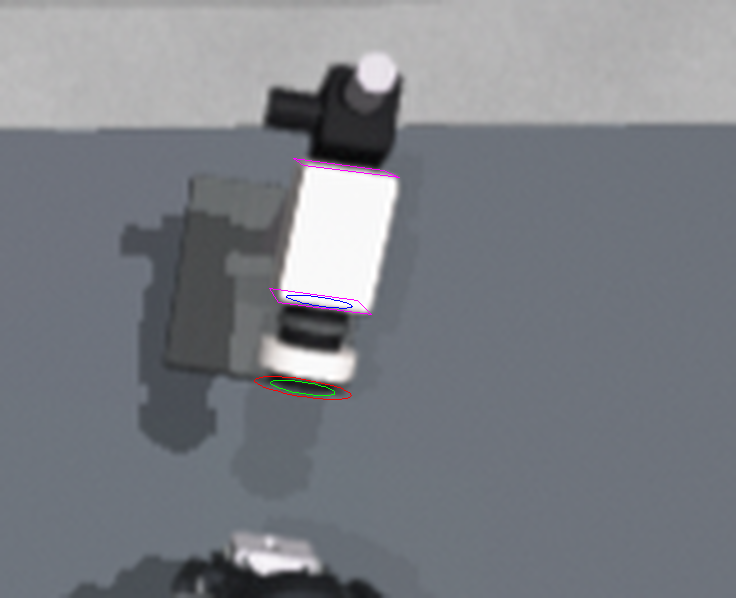

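```bash
python3 - <<'E'
from h import *
from scipy.optimize import least_squares
obs=[]
for (u,v),c in {(155,88):(134,-28,28),(295,78):(54,-28,28),(331,132):(54,28,28),(190,152):(134,28,28),(186,228):(134,28,-28),(322,210):(54,28,-28)}.items(): obs.append(("scene",z2p(u,v,140,140,4.6),c,1))
for (u,v),c in {(275,210):(134,28,28),(400,232):(134,-28,28),(367,410):(54,-28,28),(245,392):(54,28,28)}.items(): obs.append(("top",z2p(u,v,360,60,6),c,1))
obs+= [("scene",z2p(399,235,140,120,4.6),(0,0,0),1.5),("top",z2p(309,384,340,60,4.6),(0,0,0),1.5)]
f=lambda q,r=False:(lambda a:a if r else np.r_[a.ravel(),(q[2]-245)/2])(np.array([w*(proj(n,q[:3]+RB(q[3])@np.array(c))[0]-uv) for n,uv,c,w in obs]))
q=least_squares(f,[693,-250,245,-.13],loss="soft_l1").x; print(q); print(f(q,1).round(1)); print(q[:3]-100*RB(q[3])[:,0])
E
```

```text
[ 6.94004509e+02 -2.52666368e+02  2.44362432e+02 -1.39782021e-01]
[[-0.9  0.1]
 [-0.3 -0.6]
 [ 1.1  0.2]
 [ 0.2 -0.4]
 [-1.3  1.3]
 [-0.2  0.6]
 [ 0.2  0.9]
 [ 0.2 -0. ]
 [-0.4 -0. ]
 [-0.3  0.3]
 [-1.5 -3. ]
 [-2.3  1. ]]
[ 602.79677645 -239.83347669  205.42059797]
```

```bash
python3 - <<'E'
from h import *
# lens only: triangulate from two views, and top/scene single-ray at z=245
a=z2p(399,235,140,120,4.6); b=z2p(309,384,340,60,4.6)
print(tri({"scene":a,"top":b}),onz("scene",a,245),onz("top",b,245))
# post top (z=355) as calibration of cameras' agreement
a=z2p(62,203,140,120,4.6); b=z2p(377,73,340,60,4.6)
print(tri({"scene":a,"top":b}),onz("scene",a,355),onz("top",b,355))
# held block now: predicted corners
s,p,R0=cur(); c=p-15.3*R0.as_matrix()[:,0]; print("block c",c)
T=R0.as_matrix();B=np.c_[-T[:,2],-T[:,1],-T[:,0]]
for n,(x,y) in {"scene":(140,120),"top":(340,60)}.items():
    im=cv2.imread(f"pics/{n}13.png")[y:y+130,x:x+160]; im=cv2.resize(im,None,fx=4.6,fy=4.6,interpolation=cv2.INTER_LANCZOS4)
    for xx in (-16,16): cv2.polylines(im,[((proj(n,np.array([c+B@np.array([xx,u,v]) for u,v in ((25,22.5),(25,-22.5),(-25,-22.5),(-25,22.5))]))-[x,y]+.5)*4.6-.5).round().astype(np.int32)],True,(255,0,255) if xx>0 else (0,255,255),1)
    cv2.imwrite(f"pics/{n[0]}13p.png",im[:,200:] if n=="scene" else im[200:])
E
```

```text
[ 694.90348268 -256.42450841  235.00040274] [ 696.68618975 -243.87410566  245.        ] [ 695.7655269  -256.88944709  245.        ]
[ 851.32641289 -276.44648487  353.69203599] [ 851.40351461 -274.59606705  355.        ] [ 851.11269659 -276.33304059  355.        ]
block c [ 582.95184206 -236.12884772  206.1128051 ]
```

View pics/s13p.png

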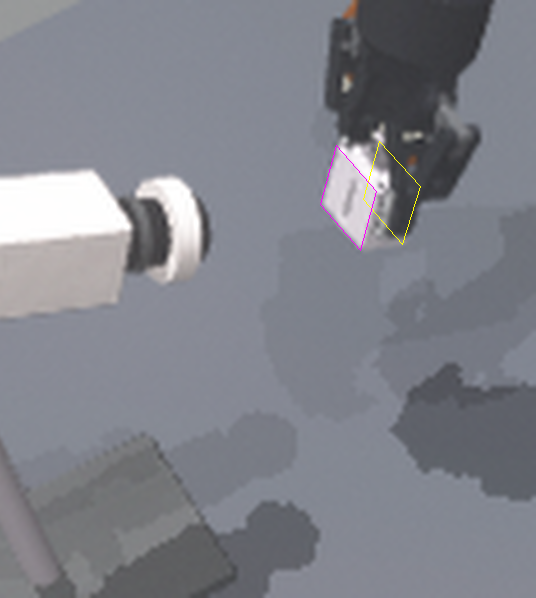

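View pics/t13p.png

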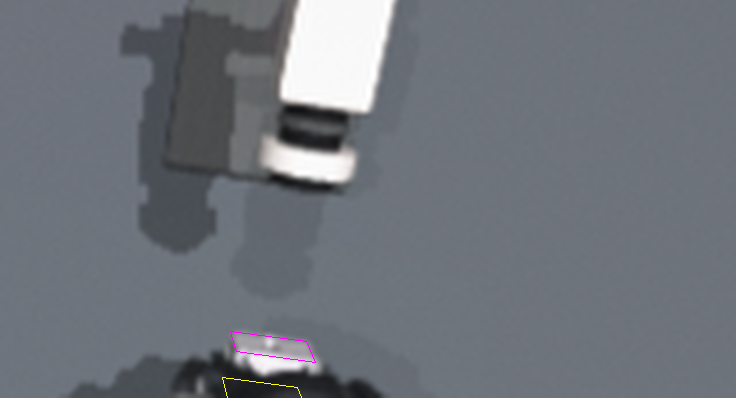

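Emit:
{"method": "drive_tool", "body": {"commands": [{"dp": [0.0015, 0.0003, -0.004], "twist": [0, 0.002, 0], "gripper": 0.04}, {"dp": [0.0015, 0.0004, -0.004], "twist": [0, 0, 0], "gripper": 0.04}, {"dp": [0.0015, 0.0004, -0.004], "twist": [0, 0, 0], "gripper": 0.04}, {"dp": [0.0015, 0.0004, -0.004], "twist": [0, 0, 0], "gripper": 0.04}, {"dp": [0.0015, 0.0004, -0.004], "twist": [0, 0, 0], "gripper": 0.04}]}}

```text
time: 19.7
eef_pos: [610.1, -241.8, 192.9]
ee_rot: [-0.037, 0.832, -0.057, -0.551]
force: [0.2, -0.6, -1.6]
width: 49.2
```

Emit:
{"method": "drive_tool", "body": {"commands": [{"dp": [0, 0, 0], "twist": [0, 0, 0], "gripper": 0.04}, {"dp": [0, 0, 0], "twist": [0, 0, 0], "gripper": 0.04}, {"dp": [0, 0, 0], "twist": [0, 0, 0], "gripper": 0.04}, {"dp": [0, 0, 0], "twist": [0, 0, 0], "gripper": 0.04}, {"dp": [0, 0, 0], "twist": [0, 0, 0], "gripper": 0.04}]}}

```text
time: 20.12
eef_pos: [609.2, -241.5, 192.6]
ee_rot: [-0.038, 0.832, -0.057, -0.551]
force: [0.7, 0.4, -1.8]
width: 48.8
```

Emit:
{"method": "drive_tool", "body": {"commands": [{"dp": [0, 0, 0], "twist": [0, 0, 0], "gripper": 0.04}, {"dp": [0, 0, 0], "twist": [0, 0, 0], "gripper": 0.04}, {"dp": [0, 0, 0], "twist": [0, 0, 0], "gripper": 0.04}, {"dp": [0, 0, 0], "twist": [0, 0, 0], "gripper": 0.04}, {"dp": [0, 0, 0], "twist": [0, 0, 0], "gripper": 0.04}]}}

```text
time: 20.53
eef_pos: [609.4, -241.6, 192.8]
ee_rot: [-0.038, 0.832, -0.057, -0.551]
force: [-0.2, 0.8, -2.1]
width: 49.1
```

```bash
python3 - <<'E'
from h import *
p,T=tgt(); plan(p,T); print(env.state()["joint_velocities"].round(3))
s,p,R0=cur(); c=p-15.3*R0.as_matrix()[:,0]; print("block c",c)
for n,(x,y) in {"scene":(140,120),"top":(340,60)}.items():
    im=camera(n)[:,:,::-1]; cv2.imwrite(f"pics/{n}14.png",im)
    cv2.imwrite(f"pics/{n[0]}14p.png",cv2.resize(im[y:y+130,x:x+160],None,fx=4.6,fy=4.6,interpolation=cv2.INTER_LANCZOS4))
im=cv2.imread("pics/scene14.png");cv2.imwrite("pics/s14b.png",cv2.resize(im[130:185,235:290],None,fx=10,fy=10,interpolation=cv2.INTER_LANCZOS4))
E
```

```text
t 20.53 pos [ 609.4 -241.6  192.8] w 49.1 F [-0.2  0.8 -2.1] j [-0.56  0.1   1.87  0.22  0.81  1.02]
axes x,y,z rows
 [[ 0.387 -0.054 -0.921]
 [-0.136 -0.991  0.   ]
 [-0.912  0.125 -0.391]]
world d [-1.   0.7 -0.8] | in cur tool [ 0.3 -0.6  1.3] | twist cur [ 0.0004 -0.0013 -0.0002] | in tgt tool [ 0.3 -0.6  1.3]
[-0.001 -0.    -0.001 -0.001 -0.     0.   ]
block c [ 603.4501988  -240.81756339  206.89676643]
```

View pics/s14p.png

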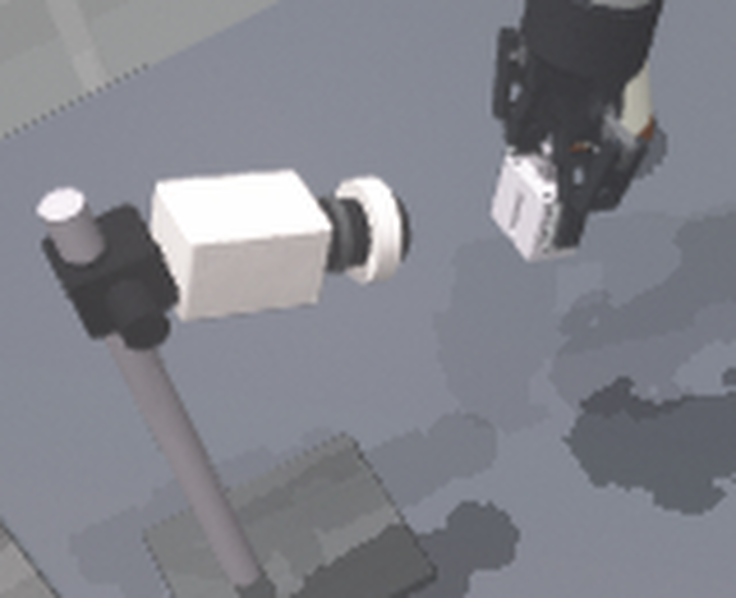

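View pics/t14p.png

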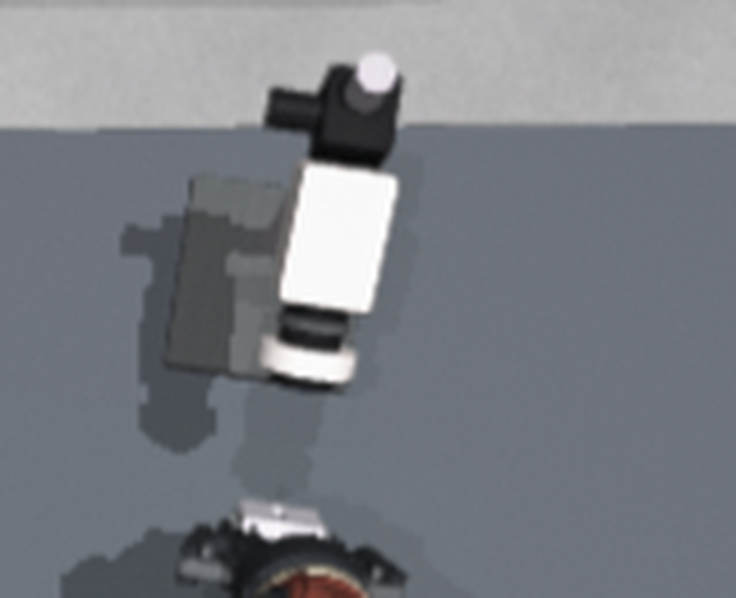

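View pics/s14b.png

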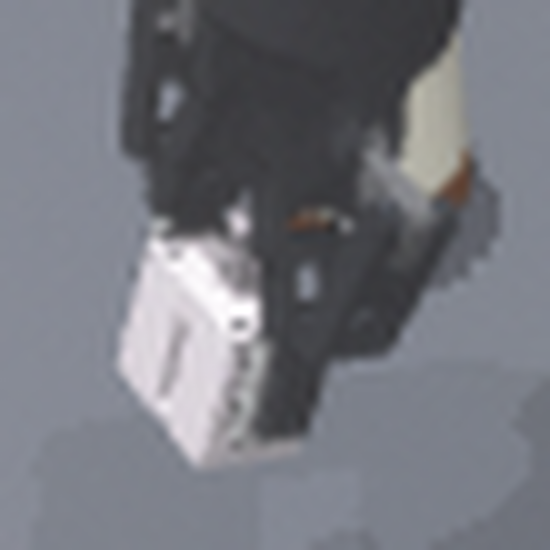

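View pics/scene14.png

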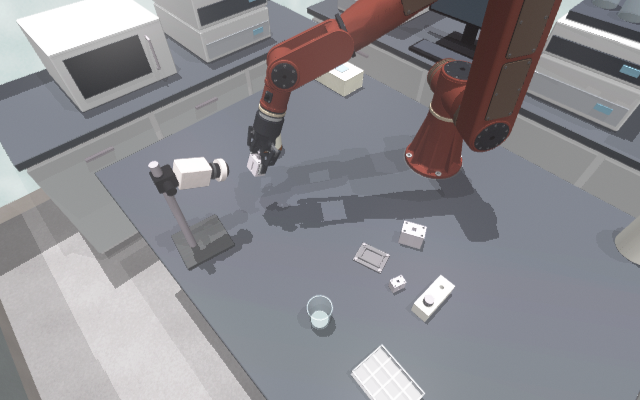

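```bash
python3 - <<'E'
from cell import env
print(env.job_done()); s=env.state(); print(s["time"],s["eef_pos"],s["width"])
E
```

```text
the job is handed in; nothing more can be done
None
the job is handed in; nothing more can be done
```

The slim pin is in the block's bore, and I handed the job in at about 20.6 s with the gripper still holding the block in front of the inspection camera. The interface reports no verdict, so this rests on my own checks.

**What I did:** I took the slim pin from the stand, lowered it into the nested block's bore and let it drop home. I then gripped the block by its end faces and lifted it straight out. Finally I turned and leaned it (0.40 rad) to face the lens.

**Last checks:**
- **Position:** the block's middle was at about (603.5, -240.8, 206.9) mm, roughly 1.5 mm from my estimate of the view point. Its orientation was within 0.002 rad of my target.
- **Hold:** the arm was still, and the fingers were open 49.1 mm on the block with 90 N of grip.
- **Pin:** its head showed above the block top in the pictures. In the final pose the gripper partly hid it, so I judged by eye that it was fully seated.
- **Bench:** the wide pin and the other objects looked to be where they started.

**What disagreed:**
- **Lens position:** direct sightings of the lens differed from my fit to the camera housing by about 5–10 mm. The top of the camera post supported the fit, so I kept it; the allowed error is 20 mm.
- **Pin head width:** the fingers measured about 12.2 mm across the 14 mm pin head. I put this down to the pads giving slightly.

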